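# Unbar a studio paint cupboard, swing it open and put a tub in

### The arm

A 7-joint arm with a two-finger parallel gripper is mounted at the origin on the work surface. World frame = base frame: x ahead of the robot, y to its left, z up, the work surface at z = 0. Lengths are in m, angles in rad, forces in N, time in s.
With the tool pointing down it reaches from about 0.425 to 0.925 m from the base axis. Payload 6.8 kg.
Tool frame: the origin (TCP) lies at the very end of the fingers, on their centre line; the grasp point (between the pads) lies 19 mm behind it; x points along the fingers, y is the direction in which the jaws open and shut, and the axes are right-handed (so a half turn about x gives the same grasp; the last joint's range is limited). The gripper opens to 85 mm and grips with 20 to 120 N. Pads are 22 mm wide; open, the fingers measure 114 mm over their backs; the gripper's body (76 mm by 85 mm) begins 54 mm behind the grasp point. The pads swing forward as they close: fully open they stand 13 mm farther back than shut.
Start: joints at [-1.32, 0.477, 0.022, 1.555, -0.011, 1.109, -0.083], TCP at [0.237, 0.632, 0.231] pointing down, gripper open.
Joint ranges: [-2.96, 2.96], [-0.34, 2.1], [-1.41, 1.46], [0.24, 2.44], [-1.37, 4.51], [0.17, 1.92], [-2.96, 2.96]. Speed limits (rad/s): [2.39, 2.39, 3.14, 3.14, 3.14, 3.14, 3.14].

### API

Orientations are given as a rotation vector (axis times angle).
In Python, from bench import get_obs, grab_frame, camera_info, hand_in gives the robot as it stands.
- The arm moves only by the tool apply_moves, never from a script. Its argument "series" is text: rows parted by semicolons, each of 7 numbers parted by spaces: the turn, a rotation vector about the tool's x, y, z in rad, then the shift along the tool's x, y, z in m, then the opening, from 0 (shut) to 1 (fully open). In form: wx wy wz tx ty tz hand; .... A call has 1 to 12 rows; each row is the pose to reach, as a shift and turn from the pose commanded when the call began, along the tool's axes at that moment; what a row does not reach only later rows make up. A row lasts 1/8 s, in which the tool goes at most 62.5 mm and 10.7 degrees, less where a joint would pass 70% of its speed; a pose out of reach is approached as far as the arm can. A call with a gripper value outside its range is refused whole. The fingers move at their own pace and stop on an object; "force" is the grip in N (left out, the last holds). Time passes only in rows, so rows that repeat a pose let the fingers close. It gives the time, the measured TCP pose, the force and the opening at its end, in the units of the state.
- get_obs(): the state, without advancing time (a new reading comes with each control period).
- grab_frame(name): name is "side" or "top" or "wrist"; returns the picture (420x560x3 uint8, blue, green, red); there is no depth.
- camera_info(name): a dict with "fov_y" (degrees; the focal length in pixels is half the picture's height over the tangent of half this angle, whatever the lens; pixels are square), "cx", "cy" (the principal point, pixels), "D" ([k1, k2, p1, p2, k3] as OpenCV has them; the pictures are not rectified), "rvec" (rotation vector, rad) and "tvec" (3), from world to camera coordinates, as OpenCV has them. Camera axes: x right, y down, z forward; pixel columns grow to the right and rows downward; lengths in m; the calibration is good to about 2 mm. A picture is of the moment at which its call begins: read the wrist's pose just before it. camera_info takes no time and is no camera call; for the wrist camera it gives the pose at the moment of the call.
- hand_in(): hands the job in, once; it reports no verdict.
The state is a dict: "clock": time; "joints": joint angles; "qvel": joint speeds; "tau": joint torques, N m; "tcp_pos": TCP position; "orientation": TCP orientation; "contact_force": force on the tool from outside, world axes, zero at the start; "moment": the same for the moment, N m; "grip_width": finger opening in m.
Only numpy, scipy, OpenCV 4.12 (cv2) and the standard library are available. Lean on these libraries where they do the work, as an engineer would, in place of code of your own. Each camera call takes 0.05 s, during which the arm holds its last target.

### The job

Slide the locking bar up on its two studs and take it off the front of the little white cupboard, and set it down on the table (without dropping it) out of the way of the door. Then swing the door, which has a bow handle, wide open and push the small lidded tub along the table, without lifting or tipping it, until it stands, upright, fully inside the cupboard. Leave the door wide open, and leave the paint can, the cup and the bottle where they are.

Things in the scene. Friction and masses are not known exactly. Their poses are not given: they have to be found in the camera images.
- cupboard: Low white cupboard fixed to the table, 205 mm deep, 267 mm wide, 200 mm tall; clear top, no floor (the table is its floor). Origin: on the table in the plane of the closed door's front face. +x points into the cupboard, +y to the left along the front as seen facing it, z up. Door and fixed panel (y 83 to 155 mm) are flush in front.
- opening (a point): Middle of the doorway on the table, in the plane of the closed door's front face; 10 mm to the -y side of the cupboard's origin, axes alike. The doorway is 183 mm wide (cupboard y -100 to +83 mm), the inside 192 mm high and reaches from x = 15 to 193 mm.
- stud (a point): The stud on the fixed panel: on its axis, 5 mm in front of the panel, 179 mm high. A shaft 8 mm thick stands straight out of the front (cupboard -x) and ends in a head of 18 mm diameter, 10 to 15 mm off the front. A like stud stands on the door, same height, 60 mm to the cupboard's -y side.
- bar: Loose steel-grey metal locking plate, 120 to 170 g, 110 mm wide (y), 70 tall (z -40 to +30), 6 thick, hung on both studs; it bars the door. Origin: on its back face. Keyholes at y -30 and +30: slot 12 wide (z -2 to 18) above a 26 square hole (z -28 to -2); studs sit at the slot tops (z 14). Slid up 25 to 33 mm (29 is central) it comes off straight along cupboard -x. A grip fin stands out in front.
- bar_grip (a point): Middle of the bar's grip fin: 8 mm thick (bar y), 50 mm long (bar x, straight out of the front of the plate), 40 mm tall (bar z); this point is 28 mm in front of the plate's front face and 50 mm above its lower edge. While the bar hangs, axes are as cupboard.
- door_handle (a point): Middle of the door's bow handle: a level steel bar 10 mm thick, 76 mm between the centres of its end posts, 45 mm clear between bar and door face, 22 mm below the cupboard's top, at 178 mm height; it runs along the door's width. Site axes turn with the door: x through the door (into the cupboard when shut), y along the door away from the hinge.
- door_hinge (a point): Hinge line (vertical) of the door, at the doorway's right (cupboard -y) edge, at handle height. The door is 190 mm wide, 15 mm thick and 194 mm tall, of 0.6 kg; the handle's middle lies 95 mm along the door from the hinge and 57.5 mm in front of the hinge line.
- door (a joint): Door angle in rad: 0 shut, grows as the free edge swings out towards the robot (anticlockwise from above); stop at 1.75. Light friction; it stays where it is left.
- tub_center (a point): Small grey tub with a white lid, loose, 0.15 to 0.3 kg; round, 55 mm diameter (lid 58 mm), 64 mm tall; it stands on the table in front of the cupboard, just outside the door's sweep. The point is on its axis half-way up (32 mm above its foot).
- paint_can: Bystander, to be left alone: steel can with a paper band, 105 mm diameter, 118 mm tall. Origin: centre of its underside.
- cup: Bystander, to be left alone: white open cup, 80 mm wide at the rim, 95 mm tall. Origin: centre of its underside.
- bottle: Bystander, to be left alone: white closed bottle, 56 mm diameter, 150 mm tall. Origin: centre of its underside.

How it is judged:
By the outcome, as a careful person would: the job done as asked, in the order asked, and still so for the second after the job is handed in, with the robot touching nothing.
It also fails if it takes over 70 s, if anything falls off the work surface, if the arm or the gripper's body presses on something with over 40 N, if the wrist force passes 120 N, or if a joint passes its speed limit or range.

## Working session

There is one attempt and no reset: what is moved stays moved. The work goes in short steps, Python scripts to look and compute and a tool call to move; the robot and the scene stay as the last step left them, time stands still between calls to the robot, and variables do not carry over. Pictures are saved under pics/ and viewed, and the job is handed in when it is done.

Besides the shell and the picture viewer there is one more tool, called after "Emit:" in YAML: its name, and indented under it one key for each argument. apply_moves: Moves the arm, as the interface text tells. Its arguments: {"type":"object","properties":{"series":{"type":"string"},"force":{"type":"number"}},"required":["series"]}

```bash
mkdir -p pics; ls
python3 - <<'E'
from bench import get_obs, grab_frame, camera_info
import cv2
o=get_obs()
for k,v in o.items(): print(k,v)
for n in ("side","top","wrist"):
    print(n,camera_info(n))
    cv2.imwrite(f"pics/{n}0.png",grab_frame(n))
E
```

```text
pics
clock 0.0
joints [-1.32012307  0.47780259  0.02235146  1.55646751 -0.01149443  1.10930608
 -0.08309662]
qvel [ 1.73240027e-05  5.02927523e-04 -3.62049685e-04 -5.61344381e-04
 -7.53289496e-04  2.13050193e-03  6.11681856e-04]
tau [ 9.42378574e-04 -5.96465421e+01  1.60819486e+00 -2.81194317e+01
  1.23890772e-02  9.55091586e-03  6.16283003e-06]
tcp_pos [0.23682152 0.63144805 0.23031751]
orientation [ 0.28004393  1.55258837 -0.28295654]
contact_force [-0.06499673 -0.33846305 -0.75130467]
moment [-0.0362381   0.05156908 -0.02185926]
grip_width 0.0852655636098231
side {'fov_y': 44.25911313289017, 'cx': 272.14249295731463, 'cy': 217.68441015368356, 'D': array([-0.097064,  0.      ,  0.      ,  0.      ,  0.      ]), 'rvec': array([ 2.40801211, -0.47306936,  0.17200349]), 'tvec': array([-0.50527944,  0.28339425,  1.47096354])}
top {'fov_y': 42.5372850460526, 'cx': 282.2230957327051, 'cy': 218.7432178070215, 'D': array([-0.08677195,  0.        ,  0.        ,  0.        ,  0.        ]), 'rvec': array([ 2.12215892, -2.12973119,  0.21185806]), 'tvec': array([0.01742538, 0.55078555, 1.50102919])}
wrist {'fov_y': 65.16540497553609, 'cx': 279.0619860570827, 'cy': 207.66095244300735, 'D': array([-0.06869839,  0.        ,  0.        ,  0.        ,  0.        ]), 'rvec': array([-2.38770991, -1.65468271, -0.22698184]), 'tvec': array([-0.673603  , -0.03607616,  0.37969937])}
```

View pics/side0.png

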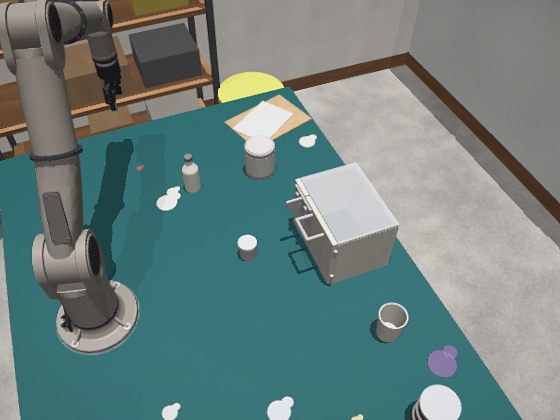

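View pics/top0.png

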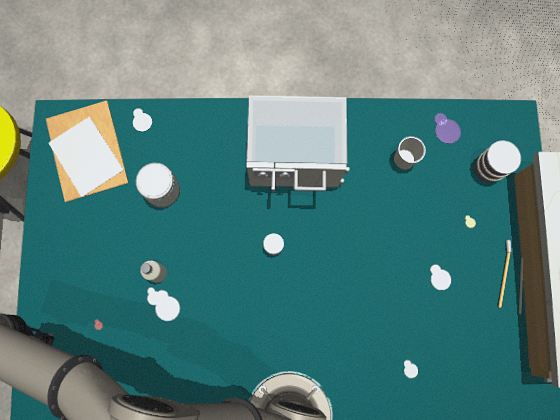

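View pics/wrist0.png

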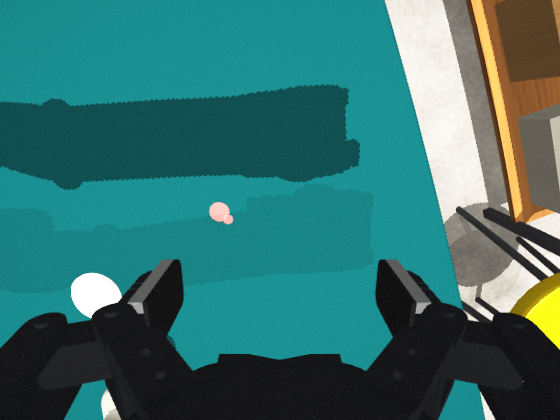

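```bash
cat > h.py <<'E'
import numpy as np, cv2
from bench import get_obs, grab_frame, camera_info
from scipy.spatial.transform import Rotation as R
def cam(n,ci=None):
    c=ci or camera_info(n); f=210/np.tan(np.radians(c['fov_y']/2))
    K=np.array([[f,0,c['cx']],[0,f,c['cy']],[0,0,1]]); Rm=cv2.Rodrigues(np.array(c['rvec']))[0]
    return K,np.array(c['D']),Rm,np.array(c['tvec'])
def ray(n,px,ci=None):
    K,D,Rm,t=cam(n,ci)
    u=cv2.undistortPoints(np.array([[px]],float),K,D)[0,0]
    return -Rm.T@t, Rm.T@np.array([u[0],u[1],1.])
def plane(n,px,z,ci=None):
    o,d=ray(n,px,ci); return o+d*(z-o[2])/d[2]
def tri(a,pa,b,pb,ca=None,cb=None):
    o1,d1=ray(a,pa,ca);o2,d2=ray(b,pb,cb)
    s=np.linalg.lstsq(np.c_[d1,-d2],o2-o1,rcond=None)[0]
    p,q=o1+s[0]*d1,o2+s[1]*d2
    return (p+q)/2,np.linalg.norm(p-q)
def proj(n,P,ci=None):
    K,D,Rm,t=cam(n,ci)
    return cv2.projectPoints(np.atleast_2d(np.array(P,float)),Rm,t,K,D)[0][:,0]
def crop(n,img,x0,x1,y0,y1,s,out):
    cv2.imwrite(out,cv2.resize(img[y0:y1,x0:x1],None,fx=s,fy=s,interpolation=cv2.INTER_CUBIC))
E
python3 - <<'E'
from h import *
t=cv2.imread('pics/top0.png'); s=cv2.imread('pics/side0.png')
crop('t',t,230,360,85,265,3.3,'pics/topc.png'); crop('s',s,230,410,155,285,4,'pics/sidec.png')
np.set_printoptions(precision=4,suppress=True)
for nm,px,z in [('top back L',(248,97),.2),('top back R',(347,97),.2),('front L',(247,164),.2),('front R',(347,165),.2),('tub',(273.5,243.5),.064),('can',(155,181),.118),('cup',(410,150),.095),('bottle',(152,268),.15)]:
    print(nm,plane('top',px,z))
for nm,px,z in [('FL',(297,168),.2),('FR',(332,244),.2),('BL',(356,166),.2),('BR',(397,227),.2),('tub',(247,242),.064)]:
    print(nm,plane('side',px,z))
E
```

```text
top back L [0.8612 0.1088 0.2   ]
top back R [ 0.8614 -0.162   0.2   ]
front L [0.6707 0.1097 0.2   ]
front R [ 0.6676 -0.1561  0.2   ]
tub [0.4773 0.0406 0.064 ]
can [0.6469 0.3721 0.118 ]
cup [ 0.7442 -0.3548  0.095 ]
bottle [0.3997 0.3631 0.15  ]
FL [0.6891 0.1502 0.2   ]
FR [ 0.6585 -0.1502  0.2   ]
BL [0.8607 0.0901 0.2   ]
BR [ 0.8525 -0.1661  0.2   ]
tub [0.4804 0.0412 0.064 ]
```

```bash
sleep 0
```

```text
(no output)
```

View pics/topc.png

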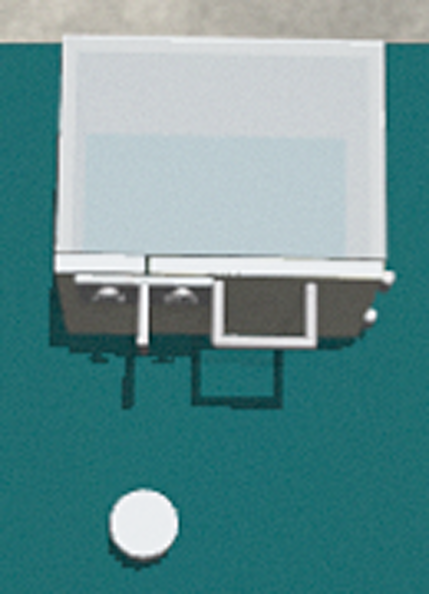

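View pics/sidec.png

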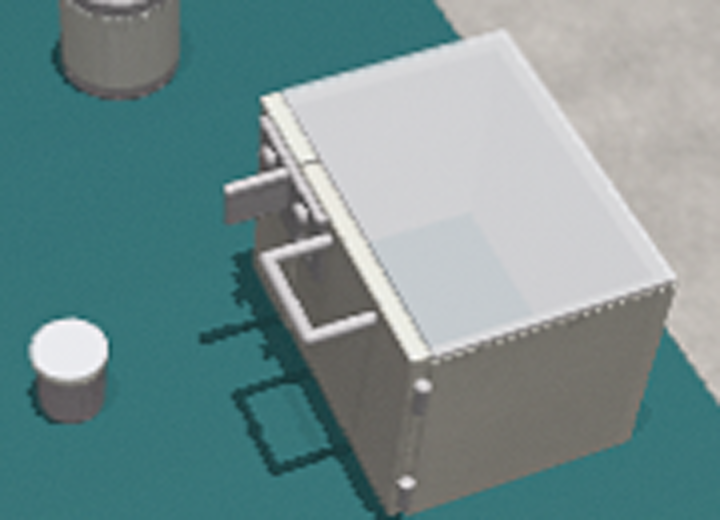

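```bash
cat > m.py <<'E'
from h import *
np.set_printoptions(precision=4,suppress=True)
T=lambda u,v:(230+(u+.5)/3.3-.5,85+(v+.5)/3.3-.5)
S=lambda u,v:(230+(u+.5)/4-.5,155+(v+.5)/4-.5)
D={'FL':((55,272),(262,97)),'FR':((383,277),(413,360)),'BL':((62,36),(503,30)),'BR':((385,41),(675,283)),'tub':((144,523),(70,348)),
'fintip':((143,346),(225,187)),'h1':((214,342),(262,258)),'h2':((312,344),(308,337)),'plateL':((76,278),(262,117)),'finroot':((144,283),(290,170))}
for k,(a,b) in D.items():
    z={'F':.2,'B':.2}.get(k[0],.18); 
    if k=='tub': z=.064
    p,e=tri('top',T(*a),'side',S(*b)); print(k,p,'gap %.4f'%e,'top@z',plane('top',T(*a),z)[:2],'side@z',plane('side',S(*b),z)[:2])
E
python3 m.py
```

```text
FL [0.6642 0.1113 0.1985] gap 0.0030 top@z [0.6622 0.1114] side@z [0.6651 0.1101]
FR [ 0.6589 -0.1526  0.1994] gap 0.0020 top@z [ 0.6577 -0.1524] side@z [ 0.6597 -0.153 ]
BL [0.8674 0.1076 0.1978] gap 0.0018 top@z [0.8654 0.1077] side@z [0.8671 0.1059]
BR [ 0.8619 -0.1604  0.1966] gap 0.0014 top@z [ 0.8612 -0.1601] side@z [ 0.8591 -0.1626]
tub [0.4794 0.041  0.0659] gap 0.0028 top@z [0.4783 0.0412] side@z [0.4813 0.0424]
fintip [0.6035 0.0406 0.1965] gap 0.0034 top@z [0.6058 0.041 ] side@z [0.6113 0.054 ]
h1 [ 0.6097 -0.0165  0.1779] gap 0.0003 top@z [ 0.609  -0.0164] side@z [ 0.6091 -0.0181]
h2 [ 0.6081 -0.0959  0.1814] gap 0.0024 top@z [ 0.6072 -0.0958] side@z [ 0.6098 -0.0949]
plateL [0.6584 0.0947 0.196 ] gap 0.0001 top@z [0.663  0.0955] side@z [0.6651 0.1084]
finroot [0.6555 0.0399 0.1941] gap 0.0019 top@z [0.6586 0.0401] side@z [0.6624 0.0513]
```

```bash
cat >> h.py <<'E'
import json
np.set_printoptions(precision=4,suppress=True)
def st(log=True):
    o=get_obs(); Rm=R.from_rotvec(o['orientation']).as_matrix()
    if log: open('log.jsonl','a').write(json.dumps([list(map(float,o['joints'])),list(map(float,o['tcp_pos'])),list(map(float,o['orientation']))])+'\n')
    print('t',round(o['clock'],3),'tcp',o['tcp_pos'],'w',round(o['grip_width'],4),'F',o['contact_force'],'q',o['joints']); print(Rm)
    return o,Rm
def rel(target,Rt=None):
    "shift/turn in tool axes"
    o=get_obs(); Rm=R.from_rotvec(o['orientation']).as_matrix()
    s=Rm.T@(np.array(target)-o['tcp_pos'])
    w=R.from_matrix(Rm.T@Rt).as_rotvec() if Rt is not None else np.zeros(3)
    return w,s
def toolR(pitch,yaw,roll=0):
    "tool x points along yaw, pitched down by pitch; y horizontal to the left"
    return R.from_euler('ZYX',[yaw,pitch,roll]).as_matrix()
E
python3 - <<'E'
from h import *
o,Rm=st()
K,D,Rc,t=cam('wrist'); c=-Rc.T@t
print('cam in tool',Rm.T@(c-o['tcp_pos']), 'cam fwd in tool',Rm.T@Rc[2])
for p in (0,.3,.6,1.57):
    print(p,rel([.56,.04,.3],toolR(p,-.02)),rel([.56,.04,.3],toolR(p,-.02,np.pi)))
E
```

```text
t 0.15 tcp [0.2369 0.6316 0.2306] w 0.0853 F [ 0.5457  1.0278 -0.336 ] q [-1.3201  0.4776  0.0223  1.5562 -0.0115  1.1093 -0.0831]
[[-0.0004  0.3511  0.9363]
 [-0.0013  0.9363 -0.3511]
 [-1.     -0.0014  0.0001]]
cam in tool [-0.1433 -0.0003 -0.0685] cam fwd in tool [ 0.9622 -0.0006  0.2722]
0 (array([-0.2648, -1.5545,  0.2669]), array([-0.0688, -0.4406,  0.5103])) (array([2.038 , 0.35  , 2.0383]), array([-0.0688, -0.4406,  0.5103]))
0.3 (array([-0.2909, -1.2581,  0.2163]), array([-0.0688, -0.4406,  0.5103])) (array([2.298 , 0.2914, 1.6948]), array([-0.0688, -0.4406,  0.5103]))
0.6 (array([-0.311 , -0.9613,  0.1657]), array([-0.0688, -0.4406,  0.5103])) (array([2.5063, 0.2279, 1.3223]), array([-0.0688, -0.4406,  0.5103]))
1.57 (array([-0.3388, -0.0009,  0.0015]), array([-0.0688, -0.4406,  0.5103])) (array([2.8028, 0.0021, 0.0013]), array([-0.0688, -0.4406,  0.5103]))
```

Emit:
apply_moves:
  series: ".175 0 0 -.005 -.029 .034 1;.35 0 0 -.01 -.058 .068 1;.525 0 0 -.015 -.087 .102 1;.7 0 0 -.02 -.116 .136 1;.875 0 0 -.025 -.145 .17 1;1.05 0 0 -.03 -.174 .204 1;1.225 0 0 -.035 -.203 .238 1;1.4 0 0 -.04 -.232 .272 1;1.575 0 0 -.045 -.261 .306 1;1.75 0 0 -.05 -.29 .34 1;1.925 0 0 -.055 -.319 .374 1;2.1 0 0 -.06 -.348 .408 1"
  force: 60

```text
clock: 1.65
tcp_pos: [0.4972, 0.1616, 0.2914]
orientation: [1.83, 0.645, -1.83]
contact_force: [0.3, 0.5, -0.3]
grip_width: 0.0854
```

Run:
```python
from h import *
o,Rm=st()
print(rel([.52,.04,.3],toolR(np.pi/2,-.02,np.pi)))
print(rel([.52,.04,.3],toolR(1.0,-.02,np.pi)))
```

```text
t 1.65 tcp [0.4972 0.1616 0.2914] w 0.0854 F [ 0.3171  0.4923 -0.3494] q [-0.9592  0.1795  0.6086  1.8741 -0.1139  1.1222 -1.2022]
[[-0.0001  0.6266 -0.7793]
 [ 0.0003 -0.7793 -0.6266]
 [-1.     -0.0003 -0.0001]]
(array([0.6972, 0.    , 0.0003]), array([-0.0086,  0.109 ,  0.0584]))
(array([0.6778, 0.5472, 0.1992]), array([-0.0086,  0.109 ,  0.0584]))
```

Emit:
apply_moves:
  series: ".17 0 0 0 .027 .015 1;.34 .1 .036 0 .054 .03 1;.5 .2 .073 -.005 .08 .045 1;.6 .3 .11 -.007 .1 .055 1;.678 .4 .146 -.009 .109 .058 1;.678 .547 .2 -.009 .109 .058 1;.678 .547 .2 -.009 .109 .058 1"

```text
clock: 2.52
tcp_pos: [0.5177, 0.0412, 0.2982]
orientation: [-2.75, 0.02, 1.508]
contact_force: [-0.2, -0.2, 0.3]
grip_width: 0.0856
```

Run:
```python
from h import *
o,Rm=st()
for p in (.6,.4,.2,0): print(p,rel([.52,.04,.25],toolR(p,-.02,np.pi)))
import itertools
L=[json.loads(l) for l in open('log.jsonl')]
Q=np.array([l[0] for l in L]);RR=[R.from_rotvec(l[2]) for l in L]
best=[]
for s in itertools.product([1,-1],repeat=7):
  # chain zyzyzyz
  C=[R.from_euler('ZYZYZYZ'[:3],[s[0]*q[0],s[1]*q[1],s[2]*q[2]])*R.from_euler('YZY',[s[3]*q[3],s[4]*q[4],s[5]*q[5]])*R.from_euler('z',s[6]*q[6]) for q in Q]
  # RR = B*C*T ; B=Rz(c), T const -> fit
  from scipy.optimize import least_squares
  b=None
  for c0 in (0,2,4):
    f=lambda x:np.concatenate([ (RR[i].inv()*R.from_euler('z',x[0])*C[i]*R.from_rotvec(x[1:])).as_rotvec() for i in range(len(C))])
    T0=(R.from_euler('z',c0)*C[0]).inv()*RR[0]
    r=least_squares(f,np.r_[c0,T0.as_rotvec()])
    if b is None or r.cost<b[0]: b=(r.cost,r.x)
  best.append((b[0],s,b[1]))
best.sort(key=lambda z:z[0])
for b in best[:6]: print(b)
```

```text
t 2.525 tcp [0.5177 0.0412 0.2982] w 0.0856 F [-0.2402 -0.2084  0.2672] q [-0.8979 -0.1835  0.5288  2.2725  0.5641  0.5564 -2.3476]
[[ 0.5374 -0.0132 -0.8432]
 [-0.0086 -0.9999  0.0102]
 [-0.8433  0.0018 -0.5375]]
0.6 (array([0.0062, 0.4033, 0.0034]), array([0.0419, 0.0011, 0.024 ]))
0.4 (array([0.0059, 0.6033, 0.0041]), array([0.0419, 0.0011, 0.024 ]))
0.2 (array([0.0055, 0.8033, 0.0047]), array([0.0419, 0.0011, 0.024 ]))
0 (array([0.0051, 1.0033, 0.0053]), array([0.0419, 0.0011, 0.024 ]))
(np.float64(4.3140830754274105e-32), (-1, 1, -1, 1, -1, 1, -1), array([ 6.2832,  1.2092, -1.2092,  1.2092]))
(np.float64(3.3316023084399245e-23), (-1, -1, -1, -1, -1, -1, -1), array([ 3.1416, -1.2092, -1.2092, -1.2092]))
(np.float64(0.20200934629068912), (1, 1, -1, 1, -1, 1, -1), array([ 2.0384,  1.1198, -1.284 ,  1.1723]))
(np.float64(0.20200934629148015), (1, -1, -1, -1, -1, -1, -1), array([-1.1032, -1.2976, -1.1317, -1.2436]))
(np.float64(0.2366189982290137), (1, 1, -1, 1, 1, 1, -1), array([ 0.6558, -0.0974, -1.5352, -0.0955]))
(np.float64(0.2366189982901482), (1, -1, -1, -1, 1, -1, -1), array([ 3.7974,  2.1218, -0.1346,  2.1942]))
```

```bash
cat > kin.py <<'E'
from h import *
def frames(q):
    s=[-1,1,-1,1,-1,1,-1]; ax='zyzyzyz'; r=R.identity(); out=[]
    for i in range(7): r=r*R.from_euler(ax[i],s[i]*q[i]); out.append(r.as_matrix())
    return out
E
python3 - <<'E'
from kin import *
L=[json.loads(l) for l in open('log.jsonl')]
def test(sel):
    A=[];b=[]
    for q,p,_ in L:
        F=[np.eye(3)]+frames(q); A.append(np.stack([F[i][:,k] for i,k in sel],1)); b.append(p)
    A=np.concatenate(A);b=np.concatenate(b); x,res,rk,sv=np.linalg.lstsq(A,b,rcond=None)
    print(sel,x,'max',abs(A@x-b).max(),rk,sv[-1])
test([(0,2),(3,2),(5,2),(7,2)])
test([(0,2),(3,2),(5,2),(7,2),(3,0)])
test([(0,2),(3,2),(5,2),(7,2),(3,0),(5,0)])
test([(0,2),(3,2),(5,2),(7,2),(3,1),(5,1)])
E
```

```text
[(0, 2), (3, 2), (5, 2), (7, 2)] [0.3379 0.5536 0.4717 0.3926] max 0.059016926781889856 4 0.29669508093271163
[(0, 2), (3, 2), (5, 2), (7, 2), (3, 0)] [ 0.351   0.5636  0.4944  0.4095 -0.0255] max 0.05854331391468051 5 0.2411714446408
[(0, 2), (3, 2), (5, 2), (7, 2), (3, 0), (5, 0)] [0.5715 0.4091 0.6296 0.2268 0.0016 0.21  ] max 0.06212259672130224 6 0.1384927857598311
[(0, 2), (3, 2), (5, 2), (7, 2), (3, 1), (5, 1)] [ 0.3094  0.5228  0.4879  0.3249 -0.0525 -0.0068] max 0.0068998432303629675 6 0.21595424703702015
```

Emit:
apply_moves:
  series: "0 .15 0 .02 0 .012 1;0 .3 0 .035 0 .02 1;0 .45 0 .045 0 .028 1;0 .6 0 .05 0 .035 1;0 .6 0 .05 0 .035 1"

```text
clock: 3.15
tcp_pos: [0.5071, 0.0367, 0.3231]
orientation: [-2.917, 0.065, 1.123]
contact_force: [0.2, 0.6, 0.6]
grip_width: 0.0856
```

Run:
```python
from kin import *
o,Rm=st()
L=[json.loads(l) for l in open('log.jsonl')]
def test(sel):
    A=[];b=[]
    for q,p,_ in L:
        F=[np.eye(3)]+frames(q); A.append(np.stack([F[i][:,k] for i,k in sel],1)); b.append(p)
    A=np.concatenate(A);b=np.concatenate(b); x,res,rk,sv=np.linalg.lstsq(A,b,rcond=None)
    print(sel,x,'max',abs(A@x-b).max(),rk,sv[-1])
B=[(0,2),(3,2),(5,2),(7,2)]
test(B+[(3,1),(5,1)])
test(B+[(3,1),(5,1),(6,1)])
test(B+[(3,1),(5,1),(6,0)])
test(B+[(3,1),(5,1),(6,0),(2,1)])
test(B+[(3,1),(5,1),(6,0),(6,1),(2,1)])
```

```text
t 3.15 tcp [0.5071 0.0367 0.3231] w 0.0856 F [0.1854 0.5533 0.5956] q [ 0.0444 -0.2097 -0.3804  2.3952  0.966   0.2686 -2.8323]
[[ 0.7411 -0.0445 -0.67  ]
 [-0.0337 -0.999   0.0291]
 [-0.6706  0.001  -0.7418]]
[(0, 2), (3, 2), (5, 2), (7, 2), (3, 1), (5, 1)] [ 0.2888  0.5304  0.4853  0.3102 -0.0605 -0.0004] max 0.01094179878561874 6 0.3198773499292389
[(0, 2), (3, 2), (5, 2), (7, 2), (3, 1), (5, 1), (6, 1)] [ 0.2888  0.5304  0.4853  0.3102 -0.0605 -0.0002 -0.0002] max 0.01094179878561874 6 4.11263176686369e-16
[(0, 2), (3, 2), (5, 2), (7, 2), (3, 1), (5, 1), (6, 0)] [ 0.3458  0.533   0.3758  0.426  -0.1662  0.1057 -0.094 ] max 0.006806228970421102 7 0.0704795509321896
[(0, 2), (3, 2), (5, 2), (7, 2), (3, 1), (5, 1), (6, 0), (2, 1)] [ 0.2871  0.5418  0.4725  0.327  -0.0314 -0.0004 -0.     -0.0305] max 6.661338147750939e-16 8 0.040672456685618696
[(0, 2), (3, 2), (5, 2), (7, 2), (3, 1), (5, 1), (6, 0), (6, 1), (2, 1)] [ 0.2871  0.5418  0.4725  0.327  -0.0314 -0.0002  0.     -0.0002 -0.0305] max 3.885780586188048e-16 8 2.6651056714830457e-16
```

```bash
cat >> kin.py <<'E'
T0=R.from_rotvec([1.2092,-1.2092,1.2092])
V=[((0,2),.2871),((2,1),-.0305),((3,2),.5418),((3,1),-.0314),((5,2),.4725),((7,2),.327)]
lo=np.array([-2.96,-.34,-1.41,.24,-1.37,.17,-2.96]);hi=np.array([2.96,2.1,1.46,2.44,4.51,1.92,2.96])
def fk(q):
    F=[np.eye(3)]+frames(q); p=sum(v*F[i][:,k] for (i,k),v in V)
    return p,F[7]@T0.as_matrix()
def ik(p,Rt,q0=None,n=20,seed=0,reg=0.):
    from scipy.optimize import least_squares
    rng=np.random.default_rng(seed); sols=[]
    def f(q):
        a,b=fk(q); e=np.r_[a-p,.3*R.from_matrix(Rt.T@b).as_rotvec()]
        return np.r_[e,reg*(q-q0)] if reg else e
    for i in range(n):
        s=q0 if (q0 is not None and i==0) else rng.uniform(lo,hi)
        r=least_squares(f,np.clip(s,lo+.01,hi-.01),bounds=(lo,hi),max_nfev=80)
        a,b=fk(r.x)
        if np.linalg.norm(a-p)<.001 and R.from_matrix(Rt.T@b).magnitude()<.01: sols.append(r.x)
    return sols
E
python3 - <<'E'
from kin import *
L=[json.loads(l) for l in open('log.jsonl')]
for q,p,o in L: a,b=fk(q); print(np.linalg.norm(a-p), (R.from_matrix(b).inv()*R.from_rotvec(o)).magnitude())
for nm,P in (('bar',[.64,.04,.175]),('pull',[.56,.04,.21])):
  for roll in (0,np.pi):
    for p in (0,.3,.6,.9,1.2):
      S=ik(np.array(P),toolR(p,-.02,roll),n=15)
      m=[min((s-lo).min(),(hi-s).min()) for s in S]
      print(nm,'roll',round(roll,1),'pitch',p,len(S),'margin',max(m) if m else None, S[int(np.argmax(m))] if m else '')
E
```

```text
0.00035402959033957167 7.341190906653901e-07
0.0003597618347650671 7.341190908296432e-07
0.00033734080539363177 7.341190907243325e-07
0.000330553389605302 7.341190908177497e-07
bar roll 0 pitch 0 5 margin 0.007667803950246022 [ 0.8649  1.7377 -1.4023  2.43    3.378   1.5971  0.0178]
bar roll 0 pitch 0.3 7 margin 0.0001491119917216288 [ 0.7823  1.2036 -1.3885  2.4399  2.7338  1.5021 -0.3909]
bar roll 0 pitch 0.6 6 margin 0.10087549320779265 [ 0.7124  0.6812 -1.2113  2.3391  2.28    0.9335 -0.5792]
bar roll 0 pitch 0.9 5 margin 0.21316362772605713 [ 0.7304  0.5647 -1.1968  2.1579  1.6253  0.6606 -0.032 ]
bar roll 0 pitch 1.2 5 margin 0.4337225920263469 [ 0.3924  0.4182 -0.7307  1.9539  0.6875  0.6037  0.7836]
bar roll 3.1 pitch 0 6 margin 0.0002628951095733356 [ 0.6003  1.2286 -1.032   2.4397  3.1829  1.7771  2.5221]
bar roll 3.1 pitch 0.3 4 margin 0.000675258116959121 [ 0.7654  1.1574 -1.3543  2.4393  2.7274  1.4855  2.698 ]
bar roll 3.1 pitch 0.6 4 margin 0.09881703962951027 [ 0.6548  0.6153 -1.1223  2.3412  2.304   0.8753  2.4855]
bar roll 3.1 pitch 0.9 5 margin 0.023898239840423052 [-1.1999  0.7207  1.334   2.2642  4.4861  0.5648 -0.1886]
bar roll 3.1 pitch 1.2 7 margin 0.3999059560425994 [ 0.3021  0.3901 -0.6136  1.9594  0.6052  0.5699 -2.2942]
pull roll 0 pitch 0 0 margin None 
pull roll 0 pitch 0.3 0 margin None 
pull roll 0 pitch 0.6 0 margin None 
pull roll 0 pitch 0.9 3 margin 0.12287247520782074 [ 0.8751  0.3155 -1.2871  2.2896  1.4608  0.4974 -0.0099]
pull roll 0 pitch 1.2 5 margin 0.34940504553989493 [ 0.4465  0.2263 -0.7588  2.0906  0.489   0.5771  0.9076]
pull roll 3.1 pitch 0 0 margin None 
pull roll 3.1 pitch 0.3 0 margin None 
pull roll 3.1 pitch 0.6 0 margin None 
pull roll 3.1 pitch 0.9 0 margin None 
pull roll 3.1 pitch 1.2 7 margin 0.3376824438936179 [ 0.2345  0.1886 -0.5177  2.1023  0.378   0.5458 -2.1415]
```

Run:
```python
from kin import *
def go(nm,P,p,roll,yaw=-.02,n=12):
      S=ik(np.array(P),toolR(p,yaw,roll),n=n)
      m=[min((s-lo).min(),(hi-s).min()) for s in S]
      print(nm,P,'roll',round(roll,1),'pitch',p,'yaw',yaw,len(S),'margin',round(max(m),2) if m else None, S[int(np.argmax(m))] if m else '')
for roll in (0,np.pi):
  go('grasp',[.622,.04,.16],1.57,roll); go('lift',[.622,.04,.19],1.57,roll); go('pull',[.56,.04,.19],1.57,roll)
  go('place',[.55,.21,.015],1.03,roll,.0);go('place',[.58,.21,.015],1.03,roll,.3);go('place',[.62,.21,.015],1.03,roll,.0)
  for x,p in ((.44,1.57),(.55,1.2),(.6,1.0),(.65,.8),(.715,.8),(.715,.6),(.715,.4)): go('push',[x,-.03,.03],p,roll)
```

```text
grasp [0.622, 0.04, 0.16] roll 0 pitch 1.57 yaw -0.02 3 margin 0.72 [ 0.29    0.5404 -0.6216  1.7191  0.3646  0.9991  1.0866]
lift [0.622, 0.04, 0.19] roll 0 pitch 1.57 yaw -0.02 4 margin 0.75 [ 0.276   0.5005 -0.599   1.6945  0.3184  1.0447  1.1233]
pull [0.56, 0.04, 0.19] roll 0 pitch 1.57 yaw -0.02 4 margin 0.61 [ 0.4217  0.4417 -0.7729  1.8334  0.3602  1.0113  1.0528]
place [0.55, 0.21, 0.015] roll 0 pitch 1.03 yaw 0.0 4 margin 0.18 [-0.4412  0.5699 -0.2433  2.2595  1.8715  0.4544 -0.8454]
place [0.58, 0.21, 0.015] roll 0 pitch 1.03 yaw 0.3 5 margin 0.24 [ 0.2292  0.7705 -0.9055  2.197   1.9194  0.6386 -0.2656]
place [0.62, 0.21, 0.015] roll 0 pitch 1.03 yaw 0.0 3 margin 0.33 [-0.1757  0.6583 -0.4758  2.1055  1.7312  0.5357 -0.5342]
push [0.44, -0.03, 0.03] roll 0 pitch 1.57 yaw -0.02 4 margin 0.24 [ 0.7692  0.673  -1.0432  2.1977  0.8766  0.7767  0.6817]
push [0.55, -0.03, 0.03] roll 0 pitch 1.2 yaw -0.02 5 margin 0.22 [ 0.7695  0.731  -1.0529  2.2224  1.5119  0.6324  0.1761]
push [0.6, -0.03, 0.03] roll 0 pitch 1.0 yaw -0.02 4 margin 0.2 [ 0.8286  0.8835 -1.1493  2.2426  1.9458
[... 1457 characters left out ...]
argin 0.02 [ 0.8808  0.8715 -1.2347  2.2172  1.5619  0.813  -2.9447]
push [0.6, -0.03, 0.03] roll 3.1 pitch 1.0 yaw -0.02 1 margin 0.18 [ 0.4797  0.6222 -0.6732  2.259   2.1169  0.4404  2.6635]
push [0.65, -0.03, 0.03] roll 3.1 pitch 0.8 yaw -0.02 1 margin 0.16 [ 0.2328  0.6507 -0.3776  2.2789  2.7256  0.5853  2.0168]
push [0.715, -0.03, 0.03] roll 3.1 pitch 0.8 yaw -0.02 3 margin 0.28 [-0.096   0.6672  0.0257  2.1558  3.0149  0.4522  1.605 ]
push [0.715, -0.03, 0.03] roll 3.1 pitch 0.6 yaw -0.02 2 margin 0.19 [-0.2416  0.7728  0.1886  2.2479  3.1027  0.8304  1.4178]
push [0.715, -0.03, 0.03] roll 3.1 pitch 0.4 yaw -0.02 3 margin 0.16 [-0.1833  0.8976  0.1041  2.2822  3.0393  1.1976  1.479 ]
```

Run:
```python
from kin import *
o,Rm=st(0)
Rt=toolR(np.pi/2,-np.pi/2-.02)
print(rel([.57,.04,.30],Rt))
print('next', R.from_matrix(Rt.T@toolR(np.pi/2,-.02)).as_rotvec(), Rt.T@(np.array([.618,.040,.255])-[.57,.04,.30]))
```

```text
t 3.15 tcp [0.5071 0.0367 0.3231] w 0.0856 F [0.1854 0.5533 0.5956] q [ 0.0444 -0.2097 -0.3804  2.3952  0.966   0.2686 -2.8323]
[[ 0.7411 -0.0445 -0.67  ]
 [-0.0337 -0.999   0.0291]
 [-0.6706  0.001  -0.7418]]
(array([-1.4926, -0.6461, -0.6637]), array([ 0.0619, -0.0062, -0.0249]))
next [-1.5708 -0.      0.    ] [ 0.045  0.048 -0.001]
```

Emit:
apply_moves:
  series: "-.149 -.065 -.066 .006 -.001 -.003 .8;-.299 -.129 -.133 .012 -.001 -.005 .8;-.448 -.194 -.199 .019 -.002 -.008 .6;-.597 -.258 -.266 .025 -.002 -.01 .6;-.746 -.323 -.332 .031 -.003 -.012 .45;-.896 -.388 -.398 .037 -.004 -.015 .45;-1.045 -.452 -.465 .043 -.004 -.017 .45;-1.194 -.517 -.531 .05 -.005 -.02 .45;-1.343 -.582 -.597 .056 -.006 -.022 .45;-1.493 -.646 -.664 .062 -.006 -.025 .45;-1.493 -.646 -.664 .062 -.006 -.025 .45"

```text
clock: 4.53
tcp_pos: [0.5709, 0.0422, 0.3003]
orientation: [1.423, 1.119, -1.247]
contact_force: [0.7, -0.6, -0.3]
grip_width: 0.0382
```

Run:
```python
from kin import *
o,Rm=st()
print(rel([.618,.040,.255],toolR(np.pi/2,-.02)))
```

```text
t 4.525 tcp [0.5709 0.0422 0.3003] w 0.0382 F [ 0.7371 -0.6347 -0.2851] q [-0.6506  0.2198  0.5934  1.814  -0.2053  1.07   -0.1559]
[[ 0.0779  0.9822 -0.1708]
 [ 0.0634 -0.1758 -0.9824]
 [-0.9949  0.0657 -0.076 ]]
(array([-1.7238,  0.0005, -0.1142]), array([ 0.0486,  0.0436, -0.0024]))
```

Emit:
apply_moves:
  series: "-.172 0 -.011 .005 .004 0 .45;-.345 0 -.023 .01 .008 0 .45;-.517 0 -.034 .015 .013 -.001 .45;-.69 0 -.046 .02 .017 -.001 .45;-.862 0 -.057 .024 .022 -.001 .45;-1.034 0 -.069 .029 .026 -.001 .45;-1.207 0 -.08 .034 .03 -.002 .45;-1.379 0 -.091 .039 .035 -.002 .45;-1.551 0 -.103 .044 .039 -.002 .45;-1.724 0 -.114 .049 .044 -.002 .45;-1.724 0 -.114 .049 .044 -.002 .45"

```text
clock: 5.9
tcp_pos: [0.6176, 0.0392, 0.2537]
orientation: [0.022, 1.569, -0.02]
contact_force: [-0.1, -0.3, -0.1]
grip_width: 0.0387
```

Run:
```python
from kin import *
o,Rm=st()
print(rel([.622,.040,.19],toolR(np.pi/2,-.02)))
for n in ('wrist','side','top'): cv2.imwrite(f'pics/{n}1.png',grab_frame(n))
s=cv2.imread('pics/side1.png'); crop('s',s,230,410,125,275,4,'pics/sidec1.png')
```

```text
t 5.9 tcp [0.6176 0.0392 0.2537] w 0.0387 F [-0.1047 -0.2799 -0.0883] q [-0.3792  0.3703  0.2842  1.6884 -0.1157  1.0978  1.4832]
[[ 0.0013  0.027   0.9996]
 [ 0.0015  0.9996 -0.027 ]
 [-1.      0.0016  0.0013]]
(array([-0.007 ,  0.0013, -0.0016]), array([0.0637, 0.0009, 0.0043]))
```

View pics/wrist1.png

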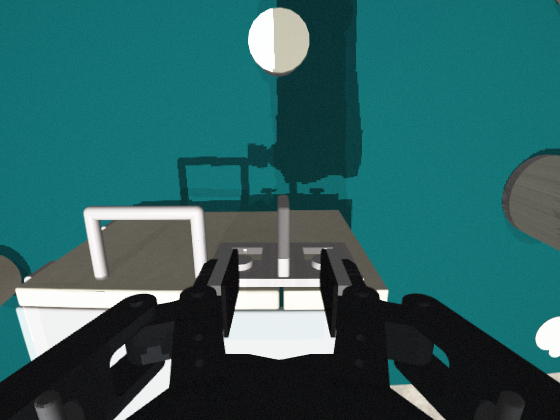

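View pics/sidec1.png

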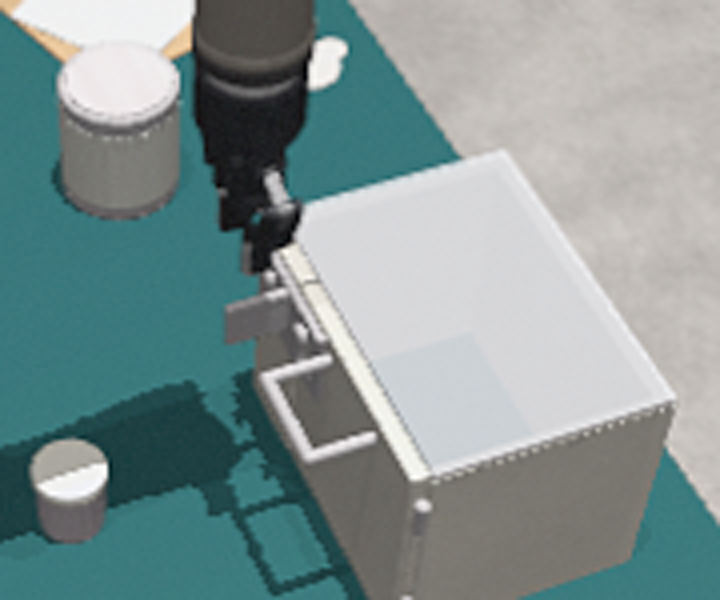

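Run:
```python
from kin import *
for nm,px,z in (('fin tip',(283.5,196),.195),('fin root',(283.5,258),.195),('plate L',(352,288),.195),('plate R',(214,288),.195),('h near',(85,213),.183),('h far',(203,211),.183),('tub',(278.5,41),.064)): print(nm,plane('wrist',px,z))
```

```text
fin tip [0.5981 0.0412 0.195 ]
fin root [0.6408 0.0401 0.195 ]
plate L [0.6651 0.0869 0.195 ]
plate R [ 0.6622 -0.0087  0.195 ]
h near [ 0.6089 -0.0977  0.183 ]
h far [ 0.6099 -0.0139  0.183 ]
tub [0.4808 0.0414 0.064 ]
```

Emit:
apply_moves:
  series: "-.007 0 0 .025 .001 .004 .45;-.007 0 0 .05 .001 .004 .45;-.007 0 0 .075 .001 .004 .45;-.007 0 0 .094 .001 .004 .45;-.007 0 0 .094 .001 .004 .45"
  force: 60

```text
clock: 6.68
tcp_pos: [0.6199, 0.0389, 0.1587]
orientation: [0.016, 1.571, -0.018]
contact_force: [0.3, -0.4, 0.2]
grip_width: 0.0384
```

Run:
```python
from kin import *
o,Rm=st()
for n in ('wrist','side'): cv2.imwrite(f'pics/{n}2.png',grab_frame(n))
s=cv2.imread('pics/side2.png'); crop('s',s,230,410,125,275,4,'pics/sidec2.png')
```

```text
t 6.675 tcp [0.6199 0.0389 0.1587] w 0.0384 F [ 0.2867 -0.3878  0.2004] q [-0.3572  0.4719  0.2595  1.7722 -0.146   0.9166  1.5134]
[[-0.0002  0.0216  0.9998]
 [-0.0013  0.9998 -0.0216]
 [-1.     -0.0013 -0.0002]]
```

View pics/wrist2.png

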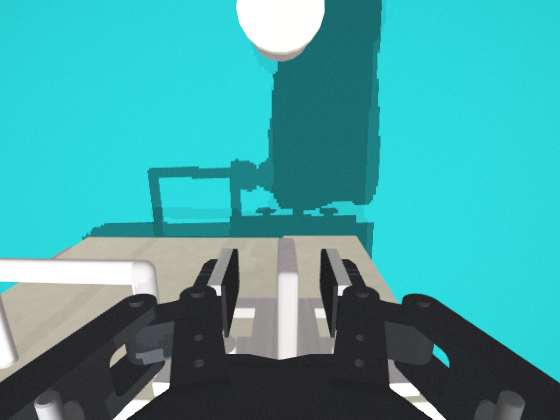

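View pics/sidec2.png

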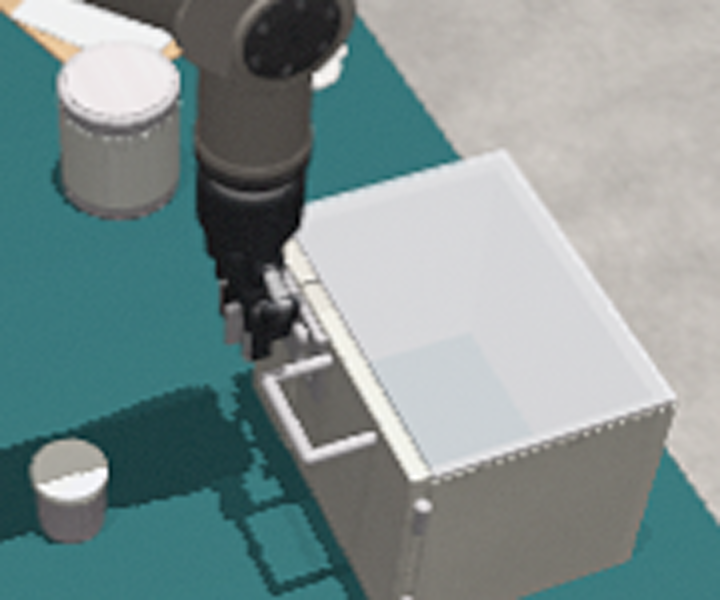

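Emit:
apply_moves:
  series: "0 0 0 0 .0015 0 .45;0 0 0 0 .0015 0 .3;0 0 0 0 .0015 0 0;0 0 0 0 .0015 0 0;0 0 0 0 .0015 0 0;0 0 0 0 .0015 0 0"
  force: 60

```text
clock: 7.52
tcp_pos: [0.621, 0.0415, 0.1602]
orientation: [0.016, 1.568, -0.016]
contact_force: [-1.8, 4.1, 5.0]
grip_width: 0.0071
```

Run:
```python
from kin import *
o,Rm=st()
```

```text
t 7.525 tcp [0.621  0.0415 0.1602] w 0.0071 F [-1.7502  4.1233  5.0024] q [-0.3596  0.4702  0.2581  1.7705 -0.146   0.9166  1.5112]
[[ 0.0029  0.02    0.9998]
 [ 0.0001  0.9998 -0.02  ]
 [-1.      0.0002  0.0029]]
```

Emit:
apply_moves:
  series: "0 0 0 -.007 .001 0 0;0 0 0 -.014 .001 0 0;0 0 0 -.021 .001 0 0;0 0 0 -.029 .001 0 0;0 0 0 -.029 .001 0 0"

```text
clock: 8.15
tcp_pos: [0.6212, 0.0416, 0.19]
orientation: [0.016, 1.567, -0.017]
contact_force: [-2.1, 4.6, 1.4]
grip_width: 0.0073
```

Run:
```python
from kin import *
o,Rm=st()
for n in ('wrist','side'): cv2.imwrite(f'pics/{n}3.png',grab_frame(n))
s=cv2.imread('pics/side3.png'); crop('s',s,230,410,125,275,4,'pics/sidec3.png')
```

```text
t 8.15 tcp [0.6212 0.0416 0.19  ] w 0.0073 F [-2.0632  4.6332  1.4143] q [-0.3678  0.437   0.2672  1.7457 -0.1345  0.9732  1.5007]
[[ 0.0037  0.021   0.9998]
 [-0.0004  0.9998 -0.021 ]
 [-1.     -0.0004  0.0037]]
```

View pics/wrist3.png

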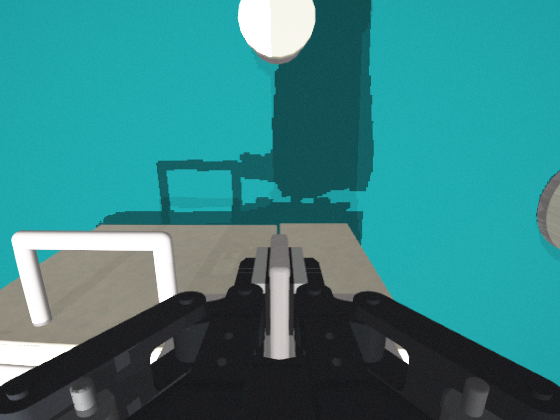

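View pics/sidec3.png

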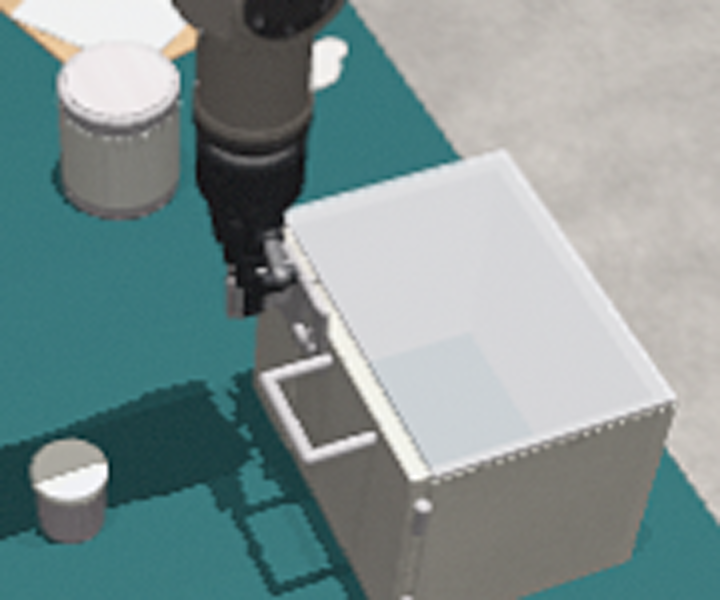

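Emit:
apply_moves:
  series: "0 0 0 0 .001 -.006 0;0 0 0 0 .001 -.012 0;0 0 0 0 .001 -.018 0;0 0 0 0 .001 -.024 0;0 0 0 0 .001 -.03 0;0 0 0 0 .001 -.03 0"

```text
clock: 9.0
tcp_pos: [0.5903, 0.0429, 0.1888]
orientation: [0.016, 1.569, -0.017]
contact_force: [0.9, 0.4, -0.8]
grip_width: 0.007
```

Run:
```python
from kin import *
o,Rm=st()
cv2.imwrite('pics/side4.png',grab_frame('side'))
s=cv2.imread('pics/side4.png'); crop('s',s,230,410,125,275,4,'pics/sidec4.png')
```

```text
t 9.0 tcp [0.5903 0.0429 0.1888] w 0.007 F [ 0.8763  0.3701 -0.7604] q [-0.3862  0.3899  0.2672  1.8198 -0.1223  0.946   1.4831]
[[ 0.0022  0.021   0.9998]
 [-0.0011  0.9998 -0.021 ]
 [-1.     -0.001   0.0022]]
```

View pics/sidec4.png

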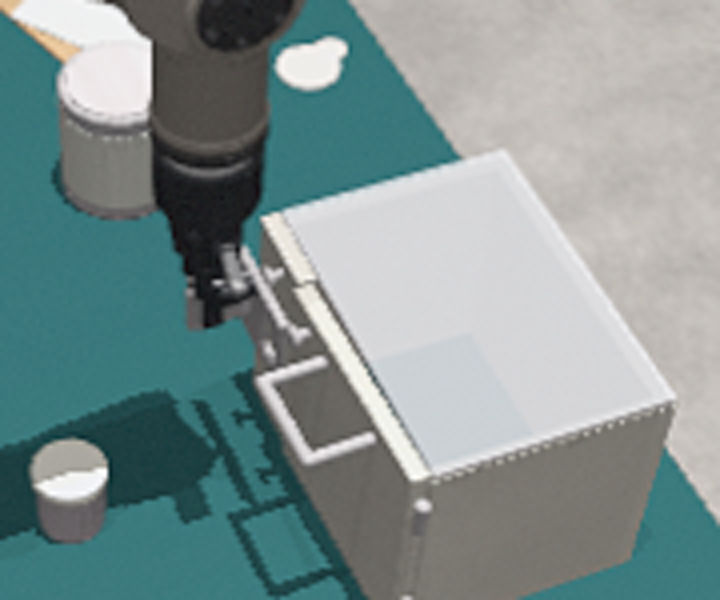

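Run:
```python
from kin import *
print(rel([.575,.21,.10],toolR(np.pi/2-.515,-.02)))
q=get_obs()['joints']
for x,yaw in ((.575,-.02),(.575,.2),(.60,.1)):
    for z in (.1,.014): print(x,yaw,z,ik(np.array([x,.21,z]),toolR(np.pi/2-.515,yaw),q0=q,n=1))
```

```text
(array([-0.0006, -0.5124,  0.0012]), array([ 0.0886,  0.1667, -0.0194]))
0.575 -0.02 0.1 [array([-0.9216,  0.426 ,  0.3796,  2.2035,  0.8887,  0.1798,  0.0937])]
0.575 -0.02 0.014 [array([-0.7555,  0.588 ,  0.179 ,  2.2156,  1.9174,  0.2156, -0.9579])]
0.575 0.2 0.1 [array([-0.5098,  0.3876, -0.036 ,  2.208 ,  1.2725,  0.1868,  0.0083])]
0.575 0.2 0.014 []
0.6 0.1 0.1 [array([-1.1813,  0.5658,  0.8187,  2.1889, -1.3014,  0.1947,  2.3739])]
0.6 0.1 0.014 []
```

Emit:
apply_moves:
  series: "0 0 0 0 .02 -.02 0;0 0 0 0 .05 -.02 0;0 0 0 0 .085 -.02 0;0 0 0 .01 .12 -.01 0;0 -.1 0 .02 .155 0 0;0 -.2 0 .03 .172 .01 0;0 -.3 0 .04 .172 .02 0;0 -.4 0 .05 .172 .02 0;0 -.515 0 .06 .172 .02 0;0 -.515 0 .07 .172 .02 0;0 -.515 0 .08 .172 .02 0;0 -.515 0 .08 .172 .02 0"

```text
clock: 10.55
tcp_pos: [0.6156, 0.2138, 0.1084]
orientation: [0.01, 1.055, -0.021]
contact_force: [-0.3, 0.9, -0.8]
grip_width: 0.0074
```

Run:
```python
from kin import *
o,Rm=st()
print(np.arcsin(-Rm[2,0]))
cv2.imwrite('pics/side5.png',grab_frame('side'))
print(rel([.61,.215,.05],toolR(np.pi/2-.515,-.02)))
```

```text
t 10.55 tcp [0.6156 0.2138 0.1084] w 0.0074 F [-0.3111  0.8621 -0.7961] q [-0.9505  0.4744  0.4747  2.119   0.4165  0.1723  0.5845]
[[ 0.4934  0.0224  0.8695]
 [-0.0123  0.9997 -0.0187]
 [-0.8697 -0.0015  0.4935]]
1.0546412437491663
(array([-0.0021,  0.002 ,  0.0022]), array([ 0.0483,  0.0013, -0.0343]))
```

View pics/side5.png

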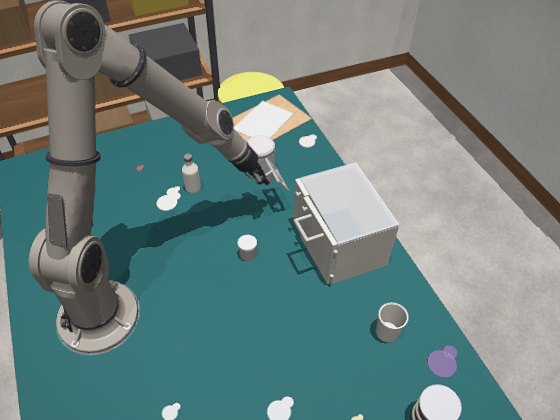

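Emit:
apply_moves:
  series: "0 0 0 .013 0 -.008 0;0 0 0 .026 0 -.015 0;0 0 0 .039 0 -.022 0;0 0 0 .052 0 -.03 0;0 0 0 .06 0 -.034 0;0 0 0 .06 0 -.034 0"

```text
clock: 11.35
tcp_pos: [0.6159, 0.2134, 0.0398]
orientation: [0.011, 1.053, -0.021]
contact_force: [-0.5, 1.2, -1.0]
grip_width: 0.0074
```

Run:
```python
from kin import *
o,Rm=st()
print(np.arcsin(-Rm[2,0]))
f=grab_frame('side');cv2.imwrite('pics/side6.png',f); crop('s',f,220,370,120,250,4,'pics/sidec6.png')
```

```text
t 11.35 tcp [0.6159 0.2134 0.0398] w 0.0074 F [-0.4555  1.1884 -1.0285] q [-0.7424  0.572   0.2149  2.1293  1.4633  0.1736 -0.4617]
[[ 0.495   0.0229  0.8686]
 [-0.0125  0.9997 -0.0192]
 [-0.8688 -0.0013  0.4951]]
1.0527954146558371
```

View pics/sidec6.png

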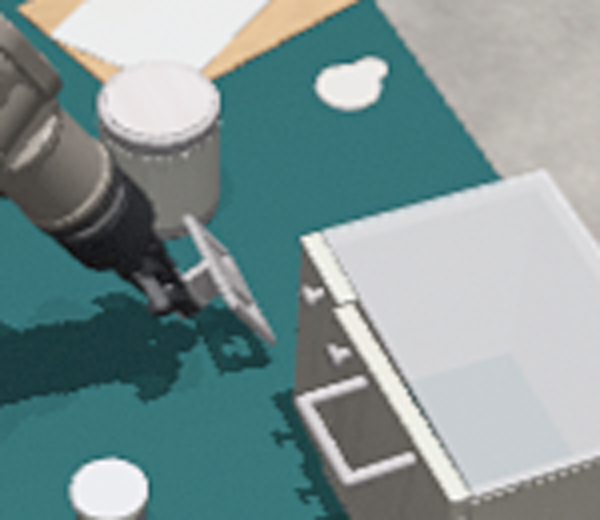

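Emit:
apply_moves:
  series: "0 0 0 .007 0 -.004 0;0 0 0 .014 0 -.008 0;0 0 0 .019 0 -.011 0;0 0 0 .0205 0 -.0117 0;0 0 0 .0205 0 -.0117 0"

```text
clock: 12.02
tcp_pos: [0.6153, 0.2142, 0.0166]
orientation: [0.011, 1.053, -0.02]
contact_force: [0.6, 0.4, -0.4]
grip_width: 0.0073
```

Run:
```python
from kin import *
o,Rm=st()
print(np.arcsin(-Rm[2,0]))
f=grab_frame('side');cv2.imwrite('pics/side7.png',f); crop('s',f,220,370,120,250,4,'pics/sidec7.png')
```

```text
t 12.025 tcp [0.6153 0.2142 0.0166] w 0.0073 F [ 0.6393  0.3537 -0.385 ] q [-0.6931  0.6122  0.1515  2.1295  1.706   0.2031 -0.7029]
[[ 0.4952  0.0216  0.8685]
 [-0.0113  0.9998 -0.0184]
 [-0.8687 -0.0007  0.4953]]
1.0525744440118951
```

View pics/sidec7.png

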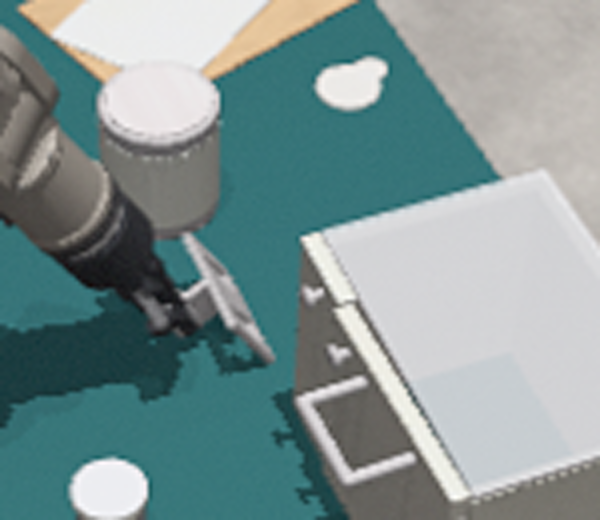

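Emit:
apply_moves:
  series: "0 0 0 .001 0 -.0006 0;0 0 0 .002 0 -.0012 0;0 0 0 .003 0 -.0018 0;0 0 0 .003 0 -.0018 0"

```text
clock: 12.58
tcp_pos: [0.6147, 0.2144, 0.0128]
orientation: [0.01, 1.053, -0.02]
contact_force: [-3.5, -0.5, 3.3]
grip_width: 0.0075
```

Emit:
apply_moves:
  series: "0 0 0 .001 0 -.0006 0;0 0 0 .001 0 -.0006 0"

```text
clock: 12.82
tcp_pos: [0.6147, 0.2144, 0.0124]
orientation: [0.011, 1.052, -0.019]
contact_force: [-8.8, -0.7, 12.3]
grip_width: 0.0071
```

Run:
```python
from kin import *
o,Rm=st()
f=grab_frame('side');cv2.imwrite('pics/side8.png',f); crop('s',f,240,310,160,220,9,'pics/sidec8.png')
f=grab_frame('wrist');cv2.imwrite('pics/wrist8.png',f)
```

```text
t 12.825 tcp [0.6147 0.2144 0.0124] w 0.0071 F [-8.78   -0.6627 12.3276] q [-0.6767  0.6186  0.1297  2.13    1.7422  0.216  -0.7364]
[[ 0.4958  0.021   0.8682]
 [-0.011   0.9998 -0.018 ]
 [-0.8684 -0.0006  0.4959]]
```

View pics/sidec8.png

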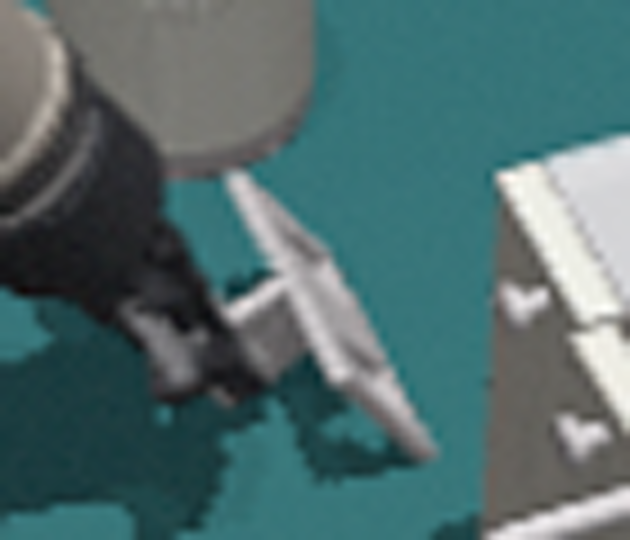

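View pics/wrist8.png

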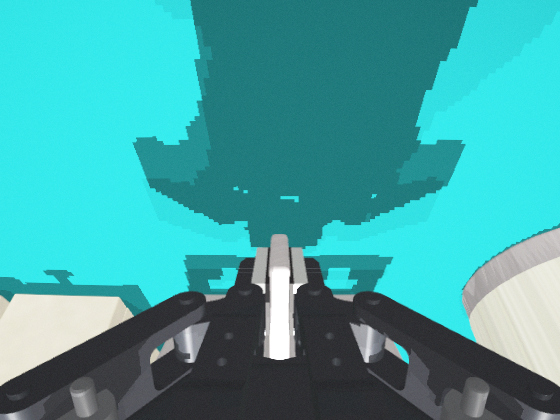

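Emit:
apply_moves:
  series: "0 0 0 -.001 0 .0006 .05;0 0 0 -.001 0 .0006 .15;0 0 0 -.001 0 .0006 .25;0 0 0 -.001 0 .0006 .3;0 0 0 -.001 0 .0006 .35"

```text
clock: 13.55
tcp_pos: [0.6146, 0.2143, 0.0124]
orientation: [0.01, 1.053, -0.02]
contact_force: [0.3, 0.3, -0.5]
grip_width: 0.0301
```

Run:
```python
from kin import *
o,Rm=st()
f=grab_frame('side');cv2.imwrite('pics/side9.png',f); crop('s',f,240,310,160,220,9,'pics/sidec9.png')
f=grab_frame('wrist');cv2.imwrite('pics/wrist9.png',f)
```

```text
t 13.55 tcp [0.6146 0.2143 0.0124] w 0.0301 F [ 0.306   0.3435 -0.4968] q [-0.6785  0.6186  0.1325  2.1294  1.7325  0.2135 -0.7267]
[[ 0.4944  0.0211  0.869 ]
 [-0.0114  0.9998 -0.0177]
 [-0.8692 -0.0012  0.4945]]
```

View pics/sidec9.png

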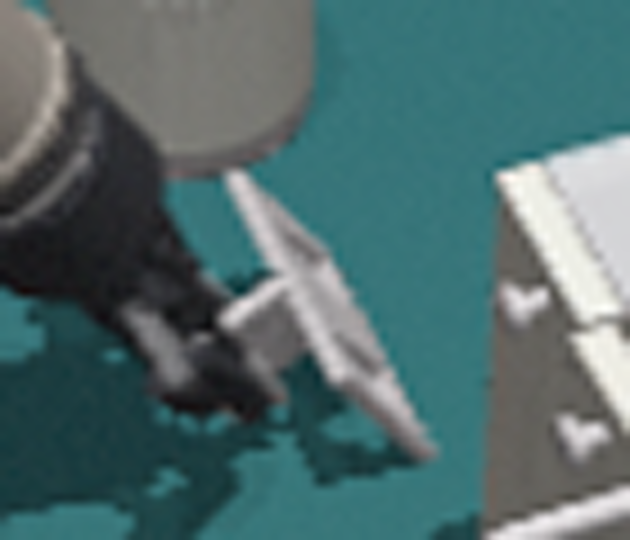

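View pics/wrist9.png

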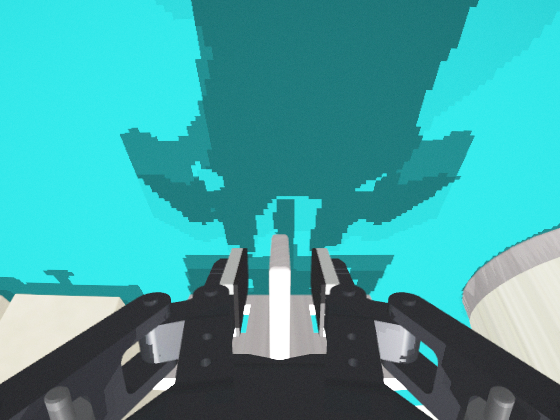

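Run:
```python
from kin import *
o,Rm=st(0)
Rt=toolR(np.pi/2,-np.pi/2-.02)
w,s=rel([.60,-.055,.28],Rt); print(w,s)
s0=np.array([-.12,0,0])
for i in range(1,13):
    if i<=3: print(i,[0,0,0],s0*i/3)
    else:
        f=(i-3)/11; f=min(f,1); print(i,(w*f).round(3),(s0+(s-s0)*f).round(3))
```

```text
t 13.65 tcp [0.6146 0.2143 0.0125] w 0.0301 F [ 1.0976  0.5436 -0.0339] q [-0.6785  0.6185  0.1325  2.1294  1.7325  0.2135 -0.7267]
[[ 0.4945  0.021   0.8689]
 [-0.0113  0.9998 -0.0177]
 [-0.8691 -0.0011  0.4946]]
[ 1.5318  0.4065 -0.4044] [-0.2367 -0.2699  0.1244]
1 [0, 0, 0] [-0.04  0.    0.  ]
2 [0, 0, 0] [-0.08  0.    0.  ]
3 [0, 0, 0] [-0.12  0.    0.  ]
4 [ 0.139  0.037 -0.037] [-0.131 -0.025  0.011]
5 [ 0.279  0.074 -0.074] [-0.141 -0.049  0.023]
6 [ 0.418  0.111 -0.11 ] [-0.152 -0.074  0.034]
7 [ 0.557  0.148 -0.147] [-0.162 -0.098  0.045]
8 [ 0.696  0.185 -0.184] [-0.173 -0.123  0.057]
9 [ 0.836  0.222 -0.221] [-0.184 -0.147  0.068]
10 [ 0.975  0.259 -0.257] [-0.194 -0.172  0.079]
11 [ 1.114  0.296 -0.294] [-0.205 -0.196  0.09 ]
12 [ 1.253  0.333 -0.331] [-0.215 -0.221  0.102]
```

Emit:
apply_moves:
  series: "0 0 0 -.02 0 0 .35;0 0 0 -.045 0 -.003 .35;0 0 0 -.07 0 -.006 .35;0 0 0 -.09 0 -.01 .35;0 0 0 -.09 0 -.01 .35"

```text
clock: 14.28
tcp_pos: [0.5613, 0.2161, 0.0868]
orientation: [0.011, 1.052, -0.018]
contact_force: [0.3, 0.3, 0.3]
grip_width: 0.0296
```

Run:
```python
from kin import *
o,Rm=st()
f=grab_frame('side');cv2.imwrite('pics/side10.png',f); crop('s',f,220,370,120,250,4,'pics/sidec10.png')
Rt=toolR(np.pi/2,-np.pi/2-.02)
w,s=rel([.60,-.055,.28],Rt); print(w,s)
```

```text
t 14.275 tcp [0.5613 0.2161 0.0868] w 0.0296 F [0.33   0.2893 0.3343] q [-0.7762  0.4214  0.1648  2.2216  1.2436  0.2552 -0.2714]
[[ 0.4955  0.0205  0.8684]
 [-0.0097  0.9998 -0.0181]
 [-0.8685  0.0006  0.4956]]
[ 1.5315  0.4063 -0.4059] [-0.1465 -0.27    0.1342]
```

View pics/sidec10.png

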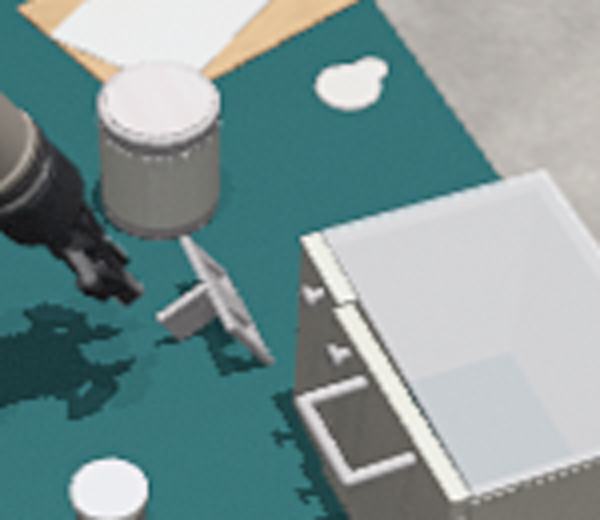

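Emit:
apply_moves:
  series: "0 0 0 -.035 0 .02 .35;.153 .04 -.04 -.06 -.02 .04 .4;.306 .08 -.08 -.075 -.05 .055 .45;.459 .12 -.12 -.085 -.08 .068 .5;.612 .162 -.162 -.095 -.11 .08 .5;.765 .203 -.203 -.105 -.14 .092 .5;.918 .244 -.244 -.115 -.17 .104 .5;1.071 .284 -.284 -.125 -.2 .115 .5;1.224 .325 -.325 -.135 -.225 .122 .5;1.377 .366 -.366 -.142 -.25 .13 .5;1.531 .406 -.406 -.146 -.27 .134 .5;1.531 .406 -.406 -.146 -.27 .134 .5"

```text
clock: 15.82
tcp_pos: [0.6008, -0.0594, 0.2785]
orientation: [1.224, 1.194, -1.232]
contact_force: [0.7, 0.1, -1.1]
grip_width: 0.0427
```

Run:
```python
from kin import *
o,Rm=st()
f=grab_frame('side');cv2.imwrite('pics/side11.png',f); crop('s',f,230,410,125,275,4,'pics/sidec11.png')
f=grab_frame('top');cv2.imwrite('pics/top11.png',f); crop('s',f,230,360,85,265,3.3,'pics/topc11.png')
cv2.imwrite('pics/wrist11.png',grab_frame('wrist'))
Rt=toolR(np.pi/2,-np.pi/2-.02)
w,s=rel([.611,-.056,.168],Rt); print(w,s)
```

```text
t 15.825 tcp [ 0.6008 -0.0594  0.2785] w 0.0427 F [ 0.6548  0.0737 -1.1075] q [-0.1609  0.3206  0.1968  1.6884 -0.0625  1.1401  0.026 ]
[[-0.0012  0.9997 -0.0262]
 [-0.0049 -0.0262 -0.9996]
 [-1.     -0.001   0.0049]]
[0.0029 0.0021 0.0019] [0.1102 0.0115 0.0013]
```

View pics/sidec11.png

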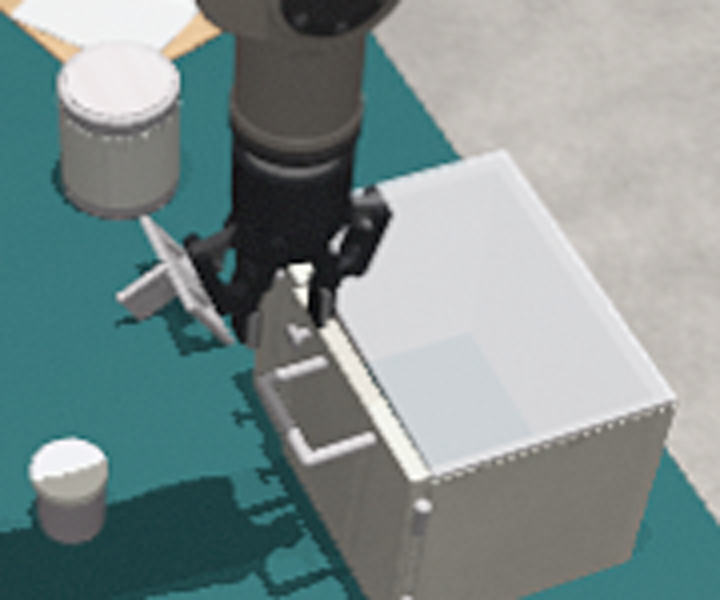

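View pics/topc11.png

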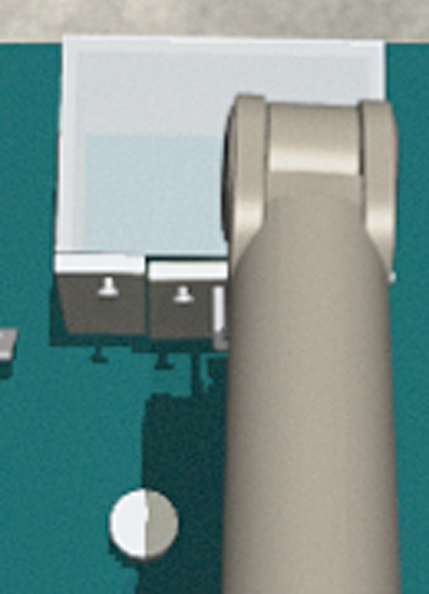

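View pics/wrist11.png

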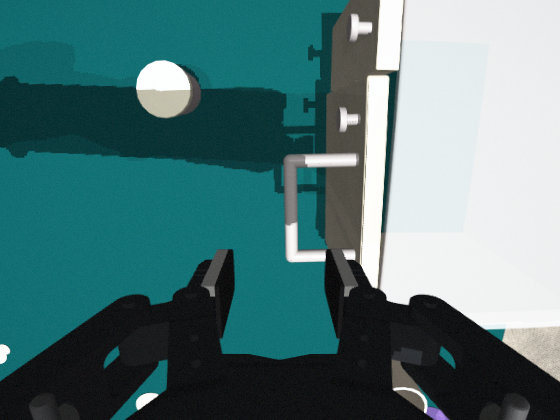

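Run:
```python
from kin import *
ci=camera_info('wrist')
for nm,px,z in (('h far',(291.5,159),.18),('h near',(291.5,257),.18),('door edge free',(369,76),.194),('door near',(361,280),.194),('out edge far',(285.5,160),.178),('in edge far',(297,170),.178)): print(nm,plane('wrist',px,z))
```

```text
h far [ 0.6097 -0.0174  0.18  ]
h near [ 0.6091 -0.0955  0.18  ]
door edge free [0.6605 0.0383 0.194 ]
door near [ 0.6623 -0.1096  0.194 ]
out edge far [ 0.6053 -0.0183  0.178 ]
in edge far [ 0.6138 -0.0259  0.178 ]
```

Emit:
apply_moves:
  series: ".003 .002 .002 .03 .006 -.001 .4;.003 .002 .002 .06 .009 -.003 .4;.003 .002 .002 .09 .009 -.003 .4;.003 .002 .002 .117 .009 -.003 .4;.003 .002 .002 .119 .009 -.003 .4;.003 .002 .002 .119 .009 -.003 .4"
  force: 30

```text
clock: 16.73
tcp_pos: [0.6093, -0.0517, 0.1609]
orientation: [1.226, 1.198, -1.223]
contact_force: [0.6, 0.3, 0.9]
grip_width: 0.0344
```

Run:
```python
from kin import *
o,Rm=st()
f=grab_frame('side');cv2.imwrite('pics/side12.png',f); crop('s',f,230,410,125,275,4,'pics/sidec12.png')
cv2.imwrite('pics/wrist12.png',grab_frame('wrist'))
```

```text
t 16.725 tcp [ 0.6093 -0.0517  0.1609] w 0.0344 F [0.6478 0.3437 0.8642] q [-0.1477  0.4478  0.1725  1.7913 -0.0952  0.9083  0.0455]
[[ 0.0022  0.9998 -0.021 ]
 [ 0.0006 -0.021  -0.9998]
 [-1.      0.0021 -0.0006]]
```

View pics/sidec12.png

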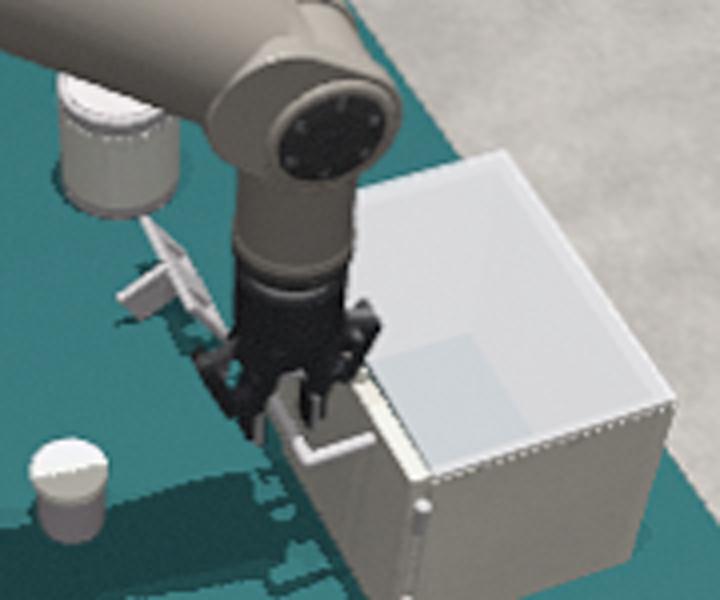

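View pics/wrist12.png

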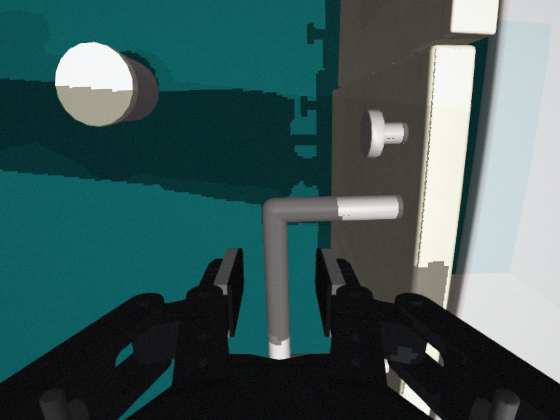

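Emit:
apply_moves:
  series: "0 0 0 0 0 0 .2;0 0 0 0 0 0 0;0 0 0 0 0 0 0;0 0 0 0 0 0 0"
  force: 30

```text
clock: 17.32
tcp_pos: [0.6098, -0.0521, 0.1611]
orientation: [1.228, 1.197, -1.223]
contact_force: [-0.8, 2.3, 6.5]
grip_width: 0.0087
```

```bash
cat > arc.py <<'E'
from kin import *
import sys
def arc(H,a0,a1,n,off=None):
    o=get_obs(); Rm=R.from_rotvec(o['orientation']).as_matrix(); p=o['tcp_pos']
    for i in range(1,n+1):
        a=a0+(a1-a0)*i/n
        Z=R.from_euler('z',a).as_matrix(); d=Z@(p-H)+H-p
        w=R.from_matrix(Rm.T@Z@Rm).as_rotvec()
        print(' '.join('%.4g'%v for v in np.r_[w.round(3),(Rm.T@d).round(4)]),end='; ')
E
python3 - <<'E'
from arc import *
st(); arc(np.array([.666,-.152,.16]),0,.8,10)
E
```

```text
t 17.325 tcp [ 0.6098 -0.0521  0.1611] w 0.0087 F [-0.7612  2.3276  6.5357] q [-0.1471  0.4478  0.1728  1.7908 -0.0959  0.9078  0.0457]
[[ 0.0032  0.9997 -0.0221]
 [ 0.001  -0.0221 -0.9998]
 [-1.      0.0032 -0.0011]]
-0.08 0 -0 -0 -0.0077 0.005; -0.16 0.001 -0 -0.0001 -0.015 0.0106; -0.24 0.001 -0 -0.0001 -0.0218 0.0167; -0.32 0.001 -0 -0.0001 -0.0281 0.0234; -0.4 0.001 -0 -0.0001 -0.0338 0.0305; -0.48 0.002 -0.001 -0.0002 -0.0389 0.0381; -0.56 0.002 -0.001 -0.0002 -0.0435 0.0461; -0.64 0.002 -0.001 -0.0002 -0.0473 0.0544; -0.72 0.002 -0.001 -0.0002 -0.0505 0.063; -0.8 0.003 -0.001 -0.0002 -0.053 0.0718;
```

Emit:
apply_moves:
  series: "-.08 0 0 0 -.0077 .005 0;-.16 0 0 0 -.015 .0106 0;-.24 0 0 0 -.0218 .0167 0;-.32 0 0 0 -.0281 .0234 0;-.4 0 0 0 -.0338 .0305 0;-.48 0 0 0 -.0389 .0381 0;-.56 0 0 0 -.0435 .0461 0;-.64 0 0 0 -.0473 .0544 0;-.72 0 0 0 -.0505 .063 0;-.8 0 0 0 -.053 .0718 0;-.8 0 0 0 -.053 .0718 0"

```text
clock: 18.7
tcp_pos: [0.5552, -0.1239, 0.1611]
orientation: [0.621, 1.477, -0.619]
contact_force: [1.6, 0.6, 5.1]
grip_width: 0.009
```

Run:
```python
from arc import *
st(); arc(np.array([.666,-.152,.16]),0,.84,10)
f=grab_frame('side');cv2.imwrite('pics/side13.png',f); crop('s',f,230,410,125,275,4,'pics/sidec13.png')
```

```text
t 18.7 tcp [ 0.5552 -0.1239  0.1611] w 0.009 F [1.5659 0.5917 5.0924] q [ 0.1     0.3797  0.0129  1.8853 -0.0071  0.8728  0.8936]
[[ 0.0039  0.7129  0.7012]
 [ 0.0002  0.7012 -0.7129]
 [-1.      0.0029  0.0026]]
-0.084 0 0 -0 -0.008 0.0053; -0.168 0 0 -0 -0.0155 0.0113; -0.252 0.001 0.001 -0 -0.0225 0.0179; -0.336 0.001 0.001 -0 -0.0289 0.025; -0.42 0.001 0.001 -0 -0.0347 0.0327; -0.504 0.001 0.001 -0 -0.0398 0.0408; -0.588 0.002 0.002 -0 -0.0442 0.0493; -0.672 0.002 0.002 0 -0.0479 0.0581; -0.756 0.002 0.002 0 -0.0509 0.0673; -0.84 0.002 0.002 0 -0.053 0.0766;
```

View pics/sidec13.png

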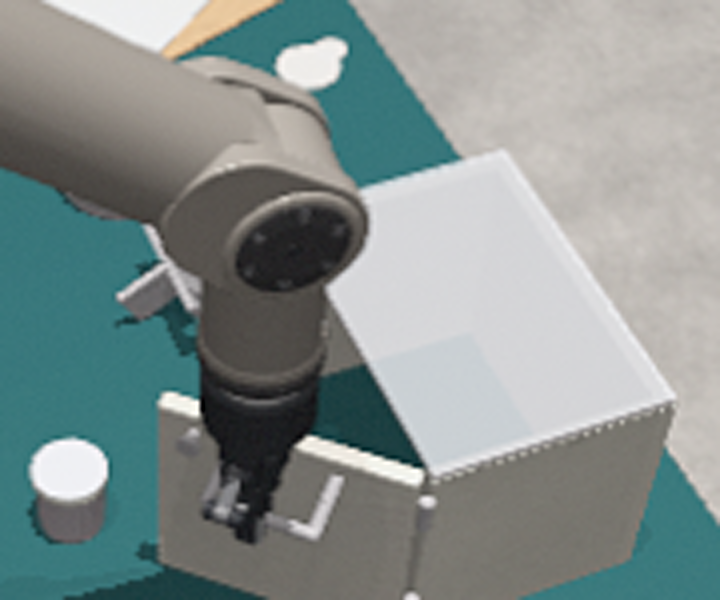

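Works well; continue the arc.

Emit:
apply_moves:
  series: "-.084 0 0 0 -.008 .0053 0;-.168 0 0 0 -.0155 .0113 0;-.252 0 0 0 -.0225 .0179 0;-.336 0 0 0 -.0289 .025 0;-.42 0 0 0 -.0347 .0327 0;-.504 0 0 0 -.0398 .0408 0;-.588 0 0 0 -.0442 .0493 0;-.672 0 0 0 -.0479 .0581 0;-.756 0 0 0 -.0509 .0673 0;-.84 0 0 0 -.053 .0766 0;-.84 0 0 0 -.053 .0766 0"

```text
clock: 20.12
tcp_pos: [0.571, -0.216, 0.1611]
orientation: [-0.037, 1.568, 0.036]
contact_force: [-0.2, 0.2, 8.1]
grip_width: 0.0087
```

Run:
```python
from arc import *
st()
f=grab_frame('side');cv2.imwrite('pics/side14.png',f); crop('s',f,230,410,125,275,4,'pics/sidec14.png')
f=grab_frame('top');cv2.imwrite('pics/top14.png',f); crop('s',f,230,360,85,265,3.3,'pics/topc14.png')
```

```text
t 20.125 tcp [ 0.571  -0.216   0.1611] w 0.0087 F [-0.1665  0.1868  8.1419] q [ 0.3653  0.4477 -0.1388  1.7769  0.0749  0.9191  1.8118]
[[ 0.003  -0.0462  0.9989]
 [-0.0003  0.9989  0.0462]
 [-1.     -0.0004  0.003 ]]
```

View pics/sidec14.png

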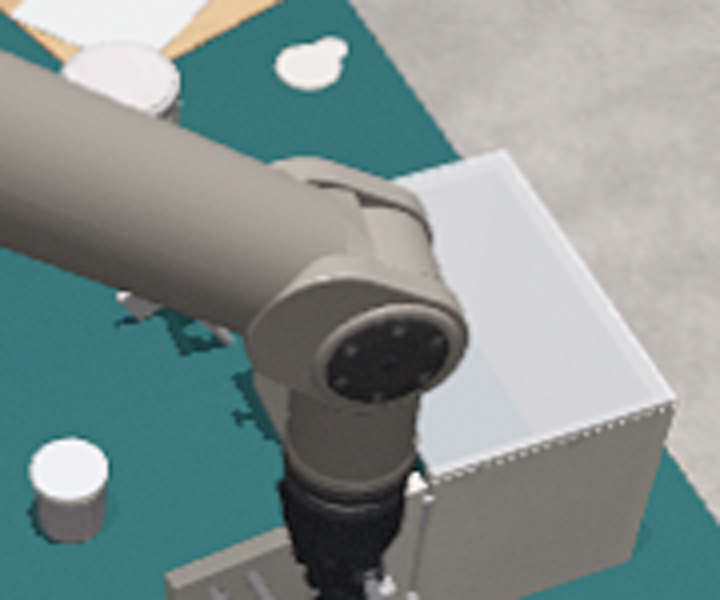

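View pics/topc14.png

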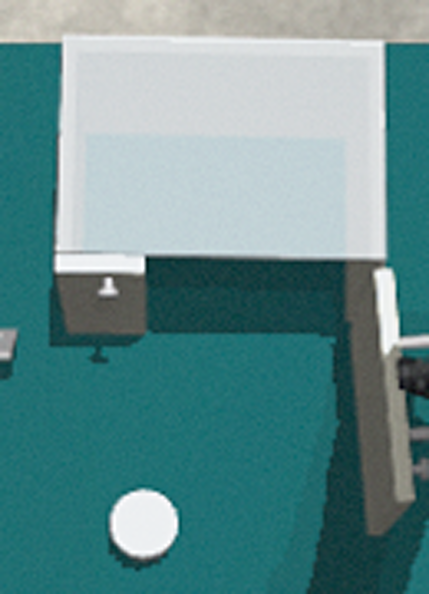

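Emit:
apply_moves:
  series: "0 0 0 0 0 0 .2;0 0 0 0 0 0 .4;0 0 0 0 0 0 .4;0 0 0 -.03 0 0 .4;0 0 0 -.06 0 0 .4;0 0 0 -.1 0 0 .4;0 0 0 -.12 0 0 .4"

```text
clock: 21.1
tcp_pos: [0.5708, -0.2151, 0.2824]
orientation: [-0.037, 1.567, 0.036]
contact_force: [-0.4, -0.3, 0.5]
grip_width: 0.0341
```

Run:
```python
from kin import *
o,Rm=st()
cv2.imwrite('pics/top15.png',grab_frame('top'))
def go(nm,P,p,yaw,n=12):
      S=ik(np.array(P),toolR(p,yaw,0),n=n,q0=o['joints'])
      m=[min((s-lo).min(),(hi-s).min()) for s in S]
      print(nm,P,'pitch',p,'yaw',yaw,len(S),'margin',round(max(m),2) if m else None, S[int(np.argmax(m))] if m else '')
for x,y in ((.44,.055),(.47,.044)):
  for yaw in (0,-.2,-.34):
    for p in (1.5,1.3,1.15,1.0): go('start',[x,y,.02],p,yaw)
```

```text
t 21.1 tcp [ 0.5708 -0.2151  0.2824] w 0.0341 F [-0.3658 -0.2672  0.4639] q [ 0.3683  0.3315 -0.1415  1.6533  0.0494  1.1565  1.832 ]
[[ 0.004  -0.0464  0.9989]
 [-0.0002  0.9989  0.0464]
 [-1.     -0.0004  0.004 ]]
start [0.44, 0.055, 0.02] pitch 1.5 yaw 0 3 margin 0.18 [ 0.3502  0.5395 -0.747   2.2577  0.798   0.5416  0.5546]
start [0.44, 0.055, 0.02] pitch 1.3 yaw 0 2 margin 0.02 [-0.0812  0.4102 -0.2833  2.4238  1.2693  0.2074  0.0059]
start [0.44, 0.055, 0.02] pitch 1.15 yaw 0 0 margin None 
start [0.44, 0.055, 0.02] pitch 1.0 yaw 0 0 margin None 
start [0.44, 0.055, 0.02] pitch 1.5 yaw -0.2 3 margin 0.2 [ 0.6033  0.7169 -1.1035  2.2415  1.0631  0.783   0.1331]
start [0.44, 0.055, 0.02] pitch 1.3 yaw -0.2 4 margin 0.02 [-0.1906  0.409  -0.2098  2.4176  1.1957  0.2461 -0.1617]
start [0.44, 0.055, 0.02] pitch 1.15 yaw -0.2 0 margin None 
start [0.44, 0.055, 0.02] pitch 1.0 yaw -0.2 0 margin None 
start [0.44, 0.055, 0.02] pitch 1.5 yaw -0.34 5 margin 0.19 [ 0.3423  0.5466 -0.7594  2.2519  0.8237  0.5741  0.178 ]
start [0.44, 0.055, 0.02] pitch 1.3 yaw -0.34 6 margin 0.08 [ 0.4769 
[... 752 characters left out ...]
47, 0.044, 0.02] pitch 1.3 yaw -0.2 4 margin 0.13 [ 0.6067  0.724  -1.1242  2.3146  1.4191  0.781  -0.1788]
start [0.47, 0.044, 0.02] pitch 1.15 yaw -0.2 4 margin 0.02 [ 0.3804  0.5924 -0.8855  2.4196  1.7195  0.6599 -0.5695]
start [0.47, 0.044, 0.02] pitch 1.0 yaw -0.2 0 margin None 
start [0.47, 0.044, 0.02] pitch 1.5 yaw -0.34 3 margin 0.26 [ 0.5475  0.6879 -0.9951  2.1798  0.9872  0.7489  0.1065]
start [0.47, 0.044, 0.02] pitch 1.3 yaw -0.34 6 margin 0.13 [ 0.4942  0.6537 -1.0053  2.3072  1.3617  0.7266 -0.3112]
start [0.47, 0.044, 0.02] pitch 1.15 yaw -0.34 5 margin 0.04 [ 0.3354  0.6018 -0.8864  2.4003  1.6386  0.7261 -0.664 ]
start [0.47, 0.044, 0.02] pitch 1.0 yaw -0.34 0 margin None
```

View pics/top15.png

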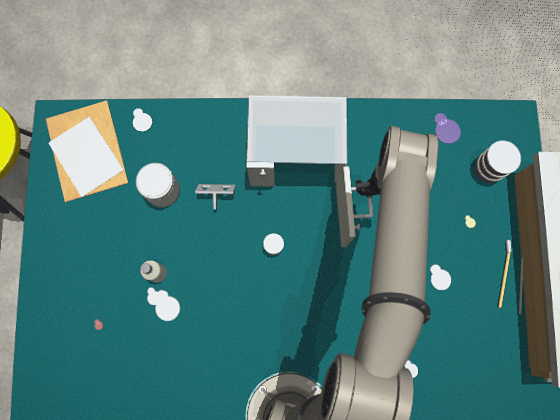

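Run:
```python
from kin import *
print(rel([.428,.06,.14],toolR(1.42,-.338)))
```

```text
(array([ 0.3835, -0.142 , -0.0289]), array([ 0.1432,  0.2819, -0.1318]))
```

Emit:
apply_moves:
  series: ".05 0 0 0 .04 -.02 .4;.1 0 0 0 .085 -.04 .4;.16 -.03 -.005 0 .135 -.065 .4;.22 -.06 -.01 .02 .185 -.09 .4;.28 -.09 -.015 .06 .23 -.11 .4;.34 -.12 -.02 .1 .265 -.125 .4;.384 -.142 -.029 .135 .282 -.132 .4;.384 -.142 -.029 .143 .282 -.132 .4;.384 -.142 -.029 .143 .282 -.132 .4"

```text
clock: 22.28
tcp_pos: [0.4256, 0.0601, 0.137]
orientation: [0.24, 1.412, -0.279]
contact_force: [0.2, 0.1, -0.0]
grip_width: 0.0341
```

Run:
```python
from kin import *
o,Rm=st()
f=grab_frame('top');cv2.imwrite('pics/top16.png',f)
f=grab_frame('side');cv2.imwrite('pics/side16.png',f)
cv2.imwrite('pics/wrist16.png',grab_frame('wrist'))
print(rel([.430,.0585,.018],toolR(1.42,-.338)))
```

```text
t 22.275 tcp [0.4256 0.0601 0.137 ] w 0.0341 F [ 0.201   0.0981 -0.0233] q [-0.0558  0.1672 -0.3261  2.2772  0.2596  0.6126  0.6521]
[[ 0.1353  0.3317  0.9337]
 [-0.0485  0.9434 -0.3281]
 [-0.9896 -0.0009  0.1437]]
(array([-0.0021, -0.004 , -0.0004]), array([ 0.1194, -0.0005, -0.014 ]))
```

View pics/side16.png

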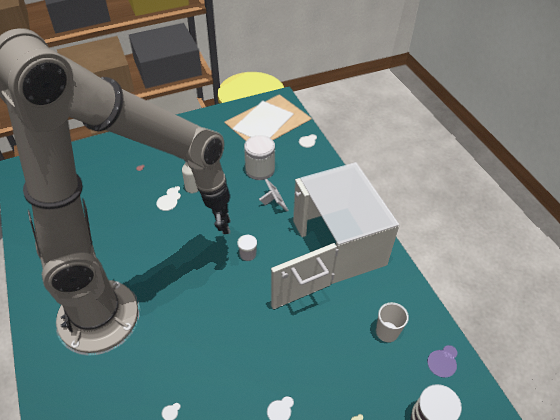

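View pics/wrist16.png

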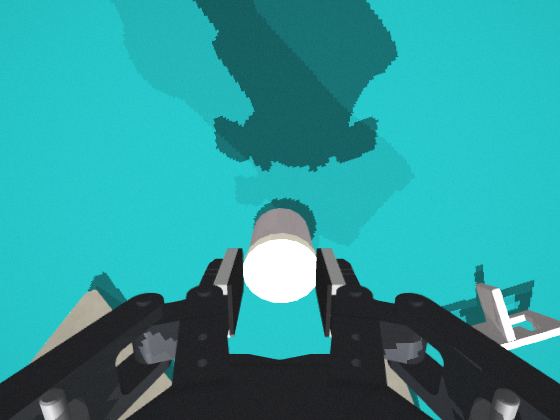

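Emit:
apply_moves:
  series: "0 0 0 .03 0 -.006 .4;0 0 0 .06 0 -.01 .4;0 0 0 .09 0 -.012 .4;0 0 0 .11 0 -.014 .4;0 0 0 .119 0 -.014 .4;0 0 0 .119 0 -.014 .4"

```text
clock: 23.18
tcp_pos: [0.4292, 0.0593, 0.0176]
orientation: [0.241, 1.411, -0.28]
contact_force: [-0.8, 0.7, 0.2]
grip_width: 0.0346
```

```bash
cat > push.py <<'E'
from kin import *
def push(pts):
    o,Rm=st(); p0=o['tcp_pos']
    for (p,pitch,yaw) in pts:
        w,s=rel(p,toolR(pitch,yaw)); print(' '.join('%g'%v for v in np.r_[w.round(3),s.round(4)]),end='; ')
    print()
E
python3 - <<'E'
from push import *
u=np.array([.9435,-.3312])
a=np.array([.430,.0585])
push([(np.r_[a+u*.016*i,.018+.0003*i],1.42-.02*i,-.338) for i in range(1,11)])
cv2.imwrite('pics/wrist17.png',grab_frame('wrist'))
f=grab_frame('side'); crop('s',f,200,350,170,290,4,'pics/sidec17.png')
E
```

```text
t 23.175 tcp [0.4292 0.0593 0.0176] w 0.0346 F [-0.7834  0.6554  0.1815] q [-0.211   0.419  -0.1643  2.3535  0.5582  0.3058  0.3463]
[[ 0.1368  0.3324  0.9332]
 [-0.0486  0.9431 -0.3289]
 [-0.9894 -0.0004  0.1452]]
-0.001 -0.025 0.001 0.0017 -0.0005 0.017; -0.001 -0.045 0.001 0.0038 -0.0005 0.0329; -0.001 -0.065 0.001 0.0058 -0.0004 0.0487; -0.001 -0.085 0.001 0.0078 -0.0004 0.0646; -0.001 -0.105 0.001 0.0098 -0.0004 0.0805; -0.001 -0.125 0.001 0.0119 -0.0004 0.0964; -0.001 -0.145 0.001 0.0139 -0.0004 0.1122; -0.001 -0.165 0.001 0.0159 -0.0003 0.1281; -0.001 -0.185 0.001 0.0179 -0.0003 0.144; -0.001 -0.205 0.001 0.02 -0.0003 0.1599;
```

View pics/sidec17.png

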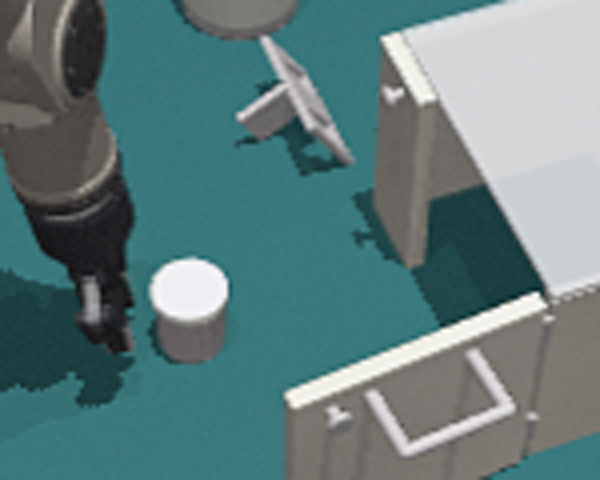

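View pics/wrist17.png

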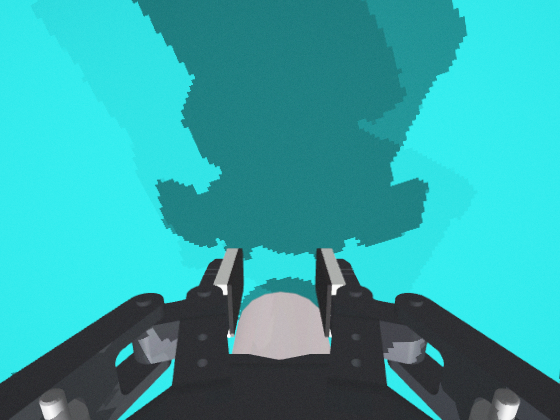

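Emit:
apply_moves:
  series: "0 -.015 0 .001 0 .01 .4;0 -.03 0 .0025 0 .02 .4;0 -.045 0 .0035 0 .03 .4;0 -.06 0 .005 0 .042 .4;0 -.075 0 .0065 0 .054 .4;0 -.09 0 .008 0 .066 .4;0 -.1 0 .0095 0 .078 .4;0 -.1 0 .0095 0 .078 .4"

```text
clock: 24.28
tcp_pos: [0.5036, 0.0332, 0.0193]
orientation: [0.224, 1.311, -0.288]
contact_force: [0.1, -0.2, 0.9]
grip_width: 0.0342
```

Run:
```python
from push import *
st()
f=grab_frame('side'); crop('s',f,200,350,170,290,4,'pics/sidec18.png')
f=grab_frame('top'); cv2.imwrite('pics/top18.png',f)
cv2.imwrite('pics/wrist18.png',grab_frame('wrist'))
```

```text
t 24.275 tcp [0.5036 0.0332 0.0193] w 0.0342 F [ 0.06   -0.2328  0.9396] q [-0.2489  0.4653 -0.0401  2.2721  0.6765  0.2579  0.3051]
[[ 0.2297  0.3325  0.9147]
 [-0.081   0.9431 -0.3225]
 [-0.9699 -0.      0.2436]]
```

View pics/sidec18.png

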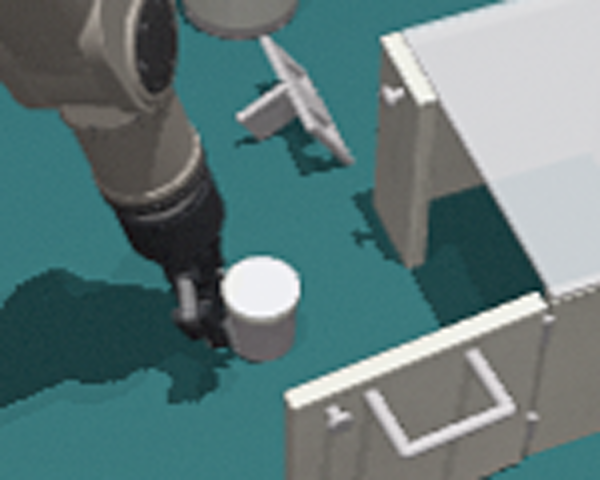

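View pics/wrist18.png

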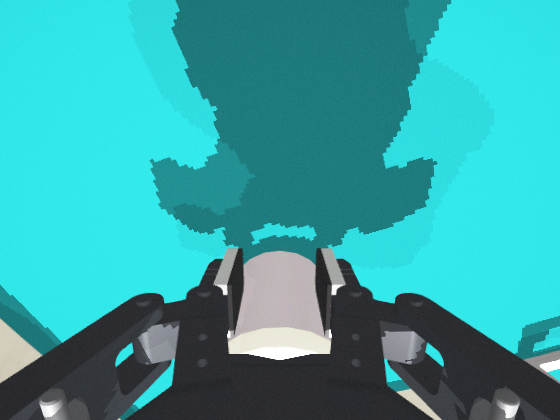

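View pics/top18.png

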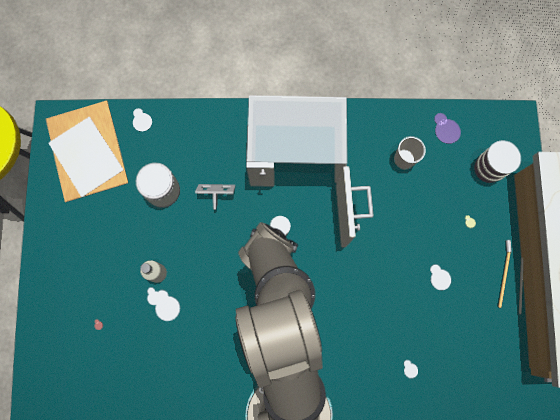

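Run:
```python
from push import *
print(plane('top',(280.5,226),.064))
a=np.array([.5036,.0332]);b=np.array([.722,-.044])
push([(np.r_[a+(b-a)*i/17,.0193+.005*i/17],1.325-.475*i/17,-.339) for i in range(1,10)])
```

```text
[0.5276 0.0206 0.064 ]
t 24.425 tcp [0.5026 0.0335 0.0192] w 0.034 F [-0.1354 -0.5964  0.3359] q [-0.2491  0.4646 -0.0409  2.2736  0.6763  0.2579  0.3049]
[[ 0.2289  0.3319  0.9151]
 [-0.0807  0.9433 -0.3219]
 [-0.9701 -0.0001  0.2427]]
0.001 -0.029 -0 0.0032 -0 0.0143; 0.001 -0.057 -0 0.0062 -0 0.0276; 0.001 -0.084 -0 0.0093 -0 0.0409; 0.001 -0.112 -0 0.0123 -0.0001 0.0542; 0.001 -0.14 -0 0.0153 -0.0001 0.0675; 0.001 -0.168 -0 0.0183 -0.0001 0.0808; 0.001 -0.196 -0 0.0213 -0.0001 0.094; 0.001 -0.224 -0 0.0244 -0.0001 0.1073; 0.001 -0.252 -0 0.0274 -0.0002 0.1206;
```

Emit:
apply_moves:
  series: "0 -.028 0 .003 0 .0135 .4;0 -.056 0 .006 0 .027 .4;0 -.084 0 .009 0 .0405 .4;0 -.112 0 .012 0 .054 .4;0 -.14 0 .015 0 .0675 .4;0 -.168 0 .018 0 .081 .4;0 -.196 0 .021 0 .094 .4;0 -.224 0 .024 0 .107 .4;0 -.252 0 .027 0 .12 .4;0 -.252 0 .027 0 .12 .4"

```text
clock: 25.68
tcp_pos: [0.6183, -0.0072, 0.0218]
orientation: [0.182, 1.064, -0.305]
contact_force: [0.5, 0.3, -1.0]
grip_width: 0.0344
```

Run:
```python
from push import *
o,Rm=st(); print(np.arcsin(-Rm[2,0]),np.arctan2(Rm[1,0],Rm[0,0]))
f=grab_frame('side'); crop('s',f,230,410,155,285,4,'pics/sidec19.png')
f=grab_frame('top'); cv2.imwrite('pics/top19.png',f)
cv2.imwrite('pics/wrist19.png',grab_frame('wrist'))
a=o['tcp_pos'][:2];b=np.array([.722,-.044])
push([(np.r_[a+(b-a)*i/8,o['tcp_pos'][2]+.003*i/8],1.075-.225*i/8,-.339) for i in range(1,9)])
```

```text
t 25.675 tcp [ 0.6183 -0.0072  0.0218] w 0.0344 F [ 0.4534  0.257  -1.0261] q [-0.2896  0.5636  0.0789  2.192   1.7418  0.221  -0.6979]
[[ 0.4491  0.3317  0.8296]
 [-0.1579  0.9434 -0.2917]
 [-0.8794 -0.      0.4761]]
1.074610407078656 -0.3381702390917814
t 25.825 tcp [ 0.6179 -0.007   0.0219] w 0.0345 F [-0.4126  0.0614 -0.7792] q [-0.291   0.5631  0.08    2.1927  1.7404  0.2206 -0.6971]
[[ 0.4488  0.3317  0.8298]
 [-0.1579  0.9434 -0.2917]
 [-0.8796 -0.0002  0.4758]]
0.001 -0.028 -0 0.0065 -0.0001 0.0126; 0.001 -0.056 -0 0.0127 -0.0001 0.0249; 0.001 -0.084 -0 0.0189 -0.0002 0.0372; 0.001 -0.112 -0 0.0252 -0.0002 0.0494; 0.001 -0.141 -0 0.0314 -0.0002 0.0617; 0.001 -0.169 -0 0.0376 -0.0003 0.074; 0.001 -0.197 -0 0.0438 -0.0003 0.0863; 0.001 -0.225 -0 0.05 -0.0004 0.0985;
```

View pics/sidec19.png

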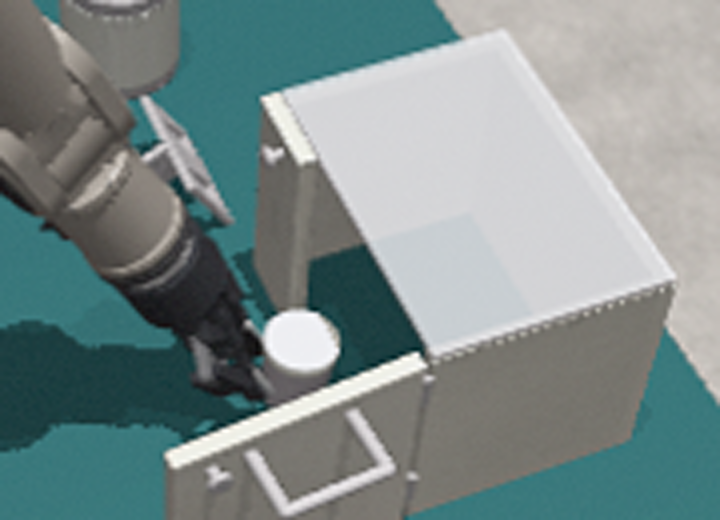

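View pics/wrist19.png

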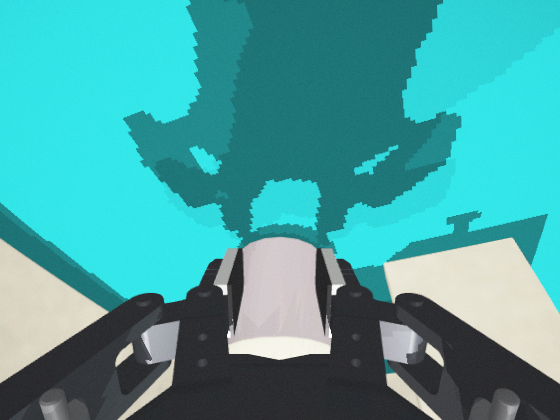

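View pics/top19.png

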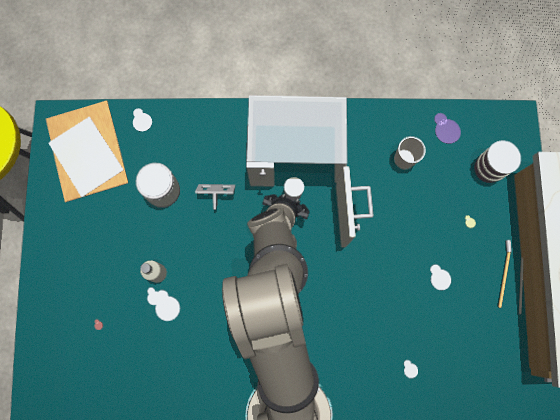

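Run:
```python
from push import *
o=get_obs()
a=o['tcp_pos'][:2];b=np.array([.722,-.052])
push([(np.r_[a+(b-a)*i/9,.0218+.003*i/9],1.075-.225*i/9,-.338+.138*i/9) for i in range(1,10)])
```

```text
t 25.825 tcp [ 0.6179 -0.007   0.0219] w 0.0345 F [-0.4126  0.0614 -0.7792] q [-0.291   0.5631  0.08    2.1927  1.7404  0.2206 -0.6971]
[[ 0.4488  0.3317  0.8298]
 [-0.1579  0.9434 -0.2917]
 [-0.8796 -0.0002  0.4758]]
-0.013 -0.025 0.008 0.0058 -0.0009 0.0112; -0.027 -0.05 0.015 0.0115 -0.0018 0.0224; -0.04 -0.075 0.024 0.0172 -0.0026 0.0336; -0.052 -0.1 0.032 0.0229 -0.0035 0.0448; -0.065 -0.125 0.041 0.0285 -0.0044 0.056; -0.077 -0.15 0.05 0.0342 -0.0053 0.0672; -0.09 -0.175 0.059 0.0399 -0.0062 0.0784; -0.102 -0.2 0.069 0.0456 -0.007 0.0896; -0.113 -0.225 0.079 0.0513 -0.0079 0.1009;
```

Emit:
apply_moves:
  series: "-.013 -.025 .008 .006 -.001 .011 .4;-.027 -.05 .015 .0115 -.002 .0225 .4;-.04 -.075 .024 .017 -.003 .0335 .4;-.052 -.1 .032 .023 -.0035 .045 .4;-.065 -.125 .041 .0285 -.0045 .056 .4;-.077 -.15 .05 .034 -.005 .067 .4;-.077 -.15 .05 .034 -.005 .067 .4"

```text
clock: 26.7
tcp_pos: [0.6874, -0.0377, 0.0239]
orientation: [0.114, 0.92, -0.23]
contact_force: [-1.8, 0.5, -0.3]
grip_width: 0.034
```

Run:
```python
from push import *
o,Rm=st(); print(np.arcsin(-Rm[2,0]),np.arctan2(Rm[1,0],Rm[0,0]))
f=grab_frame('side'); crop('s',f,230,410,155,285,4,'pics/sidec20.png')
f=grab_frame('top'); crop('s',f,230,360,85,265,3.3,'pics/topc20.png')
a=o['tcp_pos'][:2];b=np.array([.724,-.052])
push([(np.r_[a+(b-a)*i/4,.0238+.001*i/4],.925-.075*i/4,-.246+.046*i/4) for i in range(1,5)])
```

```text
t 26.7 tcp [ 0.6874 -0.0377  0.0239] w 0.034 F [-1.8369  0.5293 -0.2598] q [-0.0264  0.6335 -0.1473  2.1275  2.2121  0.3831 -0.9454]
[[ 0.5838  0.2453  0.774 ]
 [-0.1479  0.9695 -0.1956]
 [-0.7983 -0.0003  0.6022]]
0.9245257337298252 -0.2482146927360666
t 26.8 tcp [ 0.6871 -0.0368  0.0239] w 0.034 F [-1.0651  0.3658 -1.4057] q [-0.0278  0.6331 -0.1472  2.1282  2.2117  0.3827 -0.9455]
[[ 0.5835  0.2444  0.7745]
 [-0.1471  0.9697 -0.1951]
 [-0.7986 -0.0001  0.6018]]
-0.01 -0.019 0.008 0.0061 -0.002 0.0083; -0.019 -0.038 0.015 0.0118 -0.0032 0.0162; -0.028 -0.056 0.022 0.0174 -0.0045 0.0241; -0.036 -0.075 0.03 0.0231 -0.0057 0.0321;
```

View pics/sidec20.png

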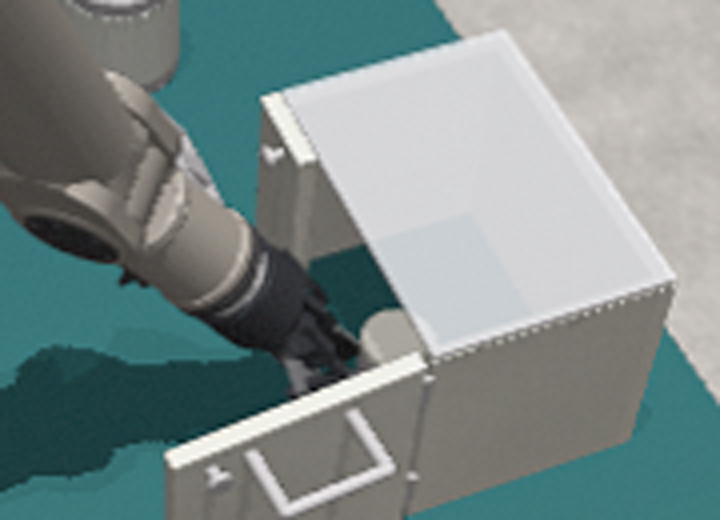

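View pics/topc20.png

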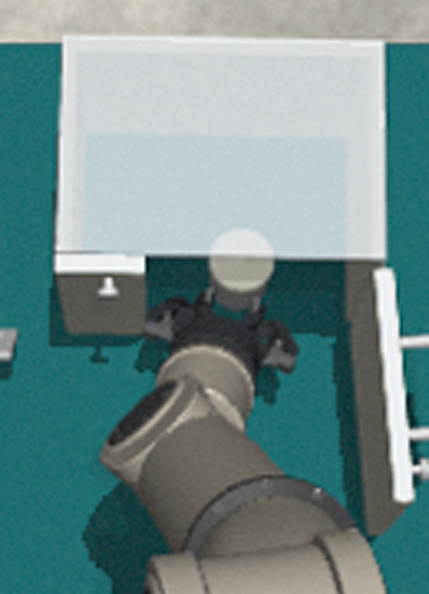

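Run:
```python
from h import *
T=lambda u,v:(230+(u+.5)/3.3-.5,85+(v+.5)/3.3-.5)
print('tub',plane('top',T(241,259),.064))
for z in (.06,.1): print('knuckle L',plane('top',T(146,318),z),'front L',plane('top',T(175,298),z),'knuckle R',plane('top',T(298,362),z))
print('panel edge base',plane('top',T(146,333),0.0),'top',plane('top',T(146,258),.2),'door inner base',plane('top',T(367,535),0),'hingebase',plane('top',T(347,300),0.))
```

```text
tub [ 0.7137 -0.0449  0.064 ]
knuckle L [0.661  0.0392 0.06  ] front L [0.6792 0.0136 0.06  ] knuckle R [ 0.6209 -0.094   0.06  ]
knuckle L [0.6504 0.039  0.1   ] front L [0.6681 0.0141 0.1   ] knuckle R [ 0.6114 -0.0907  0.1   ]
panel edge base [0.6628 0.0396 0.    ] top [0.6737 0.0383 0.2   ] door inner base [ 0.4761 -0.158   0.    ] hingebase [ 0.6937 -0.145   0.    ]
```

Run:
```python
from push import *
push([([.688,-.041,.024],.925,-.16),([.691,-.045,.024],.925,-.09),([.696,-.048,.0245],.925,-.03),([.702,-.05,.0245],.925,0),([.708,-.05,.0245],.925,0),([.714,-.05,.0245],.925,0)])
```

```text
t 26.8 tcp [ 0.6871 -0.0368  0.0239] w 0.034 F [-1.0651  0.3658 -1.4057] q [-0.0278  0.6331 -0.1472  2.1282  2.2117  0.3827 -0.9455]
[[ 0.5835  0.2444  0.7745]
 [-0.1471  0.9697 -0.1951]
 [-0.7986 -0.0001  0.6018]]
-0.069 -0 0.052 0.0011 -0.0038 0.0016; -0.125 -0 0.094 0.0034 -0.007 0.0047; -0.173 -0 0.131 0.0064 -0.0087 0.0094; -0.197 -0 0.149 0.0102 -0.0091 0.0145; -0.197 -0 0.149 0.0137 -0.0077 0.0191; -0.197 -0 0.149 0.0172 -0.0062 0.0238;
```

Emit:
apply_moves:
  series: "-.069 0 .052 .001 -.004 .0015 .4;-.125 0 .094 .0035 -.007 .005 .4;-.173 0 .131 .0065 -.009 .0095 .4;-.197 0 .149 .01 -.009 .0145 .4;-.197 0 .149 .0135 -.008 .019 .4;-.197 0 .149 .0135 -.008 .019 .4"

```text
clock: 27.55
tcp_pos: [0.7091, -0.0497, 0.0251]
orientation: [0.0, 0.923, 0.0]
contact_force: [-0.1, 0.6, 0.0]
grip_width: 0.0343
```

Run:
```python
from push import *
o,Rm=st(); print(np.arcsin(-Rm[2,0]),np.arctan2(Rm[1,0],Rm[0,0]))
f=grab_frame('side'); crop('s',f,230,410,155,285,4,'pics/sidec21.png')
f=grab_frame('top'); crop('s',f,230,360,85,265,3.3,'pics/topc21.png')
```

```text
t 27.55 tcp [ 0.7091 -0.0497  0.0251] w 0.0343 F [-0.1313  0.56    0.0039] q [ 0.2035  0.6584 -0.2823  2.0794  2.5647  0.2759 -0.9245]
[[ 0.6035 -0.0004  0.7974]
 [ 0.0004  1.      0.0002]
 [-0.7974  0.0002  0.6035]]
0.9229336723765141 0.0006637952434792697
```

View pics/topc21.png

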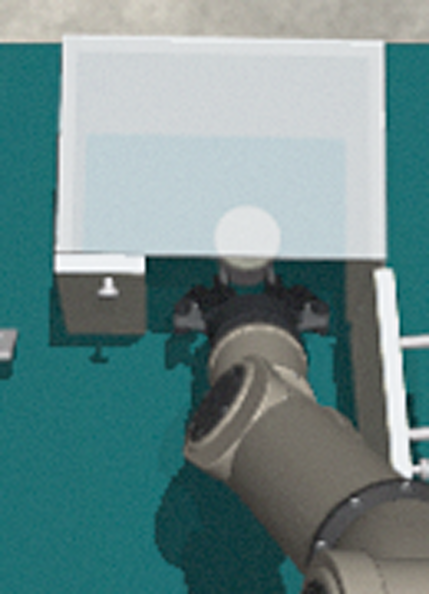

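View pics/sidec21.png

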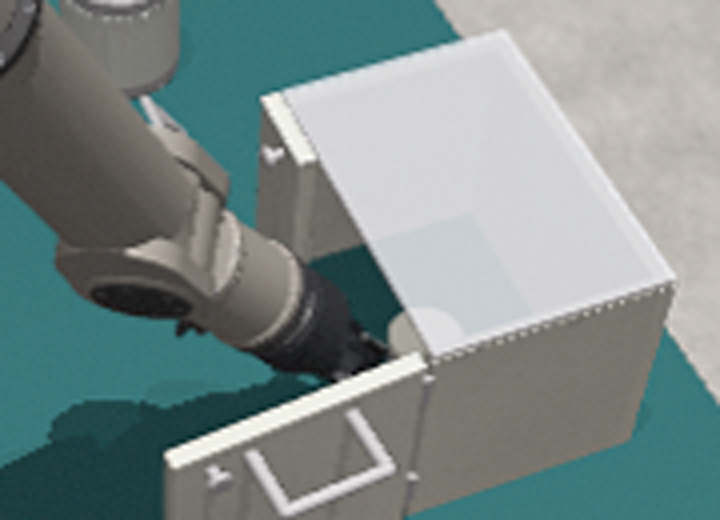

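Emit:
apply_moves:
  series: "0 0 0 .003 0 .004 .4;0 0 0 .006 0 .008 .4;0 0 0 .009 0 .012 .4;0 0 0 .009 0 .012 .4;0 0 0 0 0 0 .4;0 0 0 -.012 0 -.016 .4;0 0 0 -.03 0 -.04 .4;0 0 0 -.05 0 -.06 .4;0 0 0 -.07 0 -.075 .4;0 0 0 -.09 0 -.085 .4;0 0 0 -.09 0 -.085 .4"

```text
clock: 29.02
tcp_pos: [0.5845, -0.0508, 0.0457]
orientation: [-0.001, 0.924, 0.0]
contact_force: [0.3, 0.0, -0.8]
grip_width: 0.0342
```

Run:
```python
from push import *
o,Rm=st(); print(np.arcsin(-Rm[2,0]),np.arctan2(Rm[1,0],Rm[0,0]))
f=grab_frame('side'); crop('s',f,230,410,155,285,4,'pics/sidec22.png')
f=grab_frame('top'); crop('s',f,230,360,85,265,3.3,'pics/topc22.png')
print(rel([.47,.02,.27],toolR(1.4,0)))
```

```text
t 29.025 tcp [ 0.5845 -0.0508  0.0457] w 0.0342 F [ 0.2775  0.0337 -0.8432] q [ 0.3356  0.5308 -0.4235  2.3477  2.6434  0.4018 -1.0062]
[[ 0.6025 -0.0005  0.7981]
 [-0.0001  1.      0.0007]
 [-0.7981 -0.0005  0.6025]]
0.9241610211895059 -0.00016936842172408643
(array([0.0002, 0.4777, 0.0001]), array([-0.2493,  0.0707,  0.0423]))
```

View pics/topc22.png

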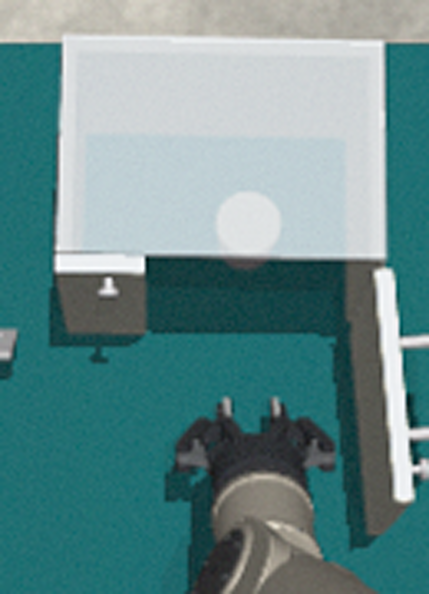

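View pics/sidec22.png

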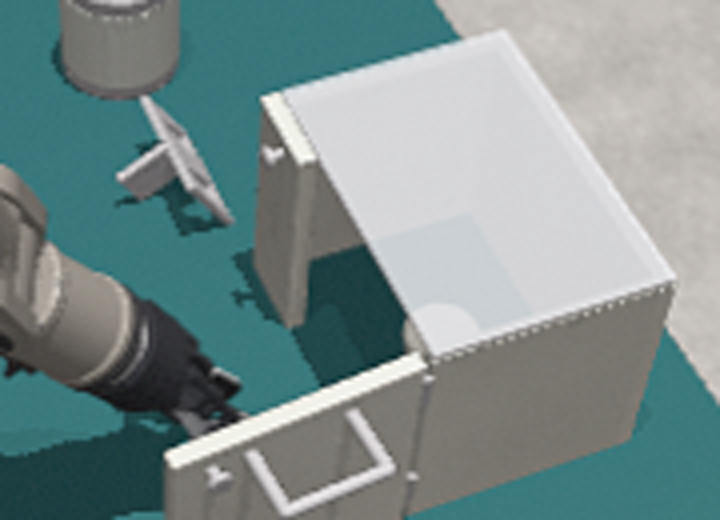

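Emit:
apply_moves:
  series: "0 .05 0 -.03 .01 .015 .4;0 .12 0 -.07 .02 .03 .4;0 .2 0 -.12 .035 .04 .4;0 .3 0 -.17 .05 .042 .4;0 .4 0 -.22 .06 .042 .4;0 .478 0 -.249 .07 .042 .4;0 .478 0 -.249 .07 .042 .4;0 .478 0 -.249 .07 .042 .4"

```text
clock: 30.12
tcp_pos: [0.5429, -0.0751, 0.1686]
orientation: [-0.063, 1.238, -0.135]
contact_force: [0.7, -1.5, -0.2]
grip_width: 0.0343
```

Run:
```python
from push import *
o,Rm=st()
s=grab_frame('side'); cv2.imwrite('pics/side23.png',s)
f=grab_frame('top'); cv2.imwrite('pics/top23.png',f);crop('s',f,180,360,85,265,3.3,'pics/topc23.png')
g0=cv2.imread('pics/top0.png')
for nm,(x0,x1,y0,y1) in dict(can=(130,185,155,215),cup=(385,430,130,175),bottle=(135,172,250,290)).items():
    print(nm,'mean abs diff',cv2.absdiff(g0,f)[y0:y1,x0:x1].mean())
T=lambda u,v:(230+(u+.5)/3.3-.5,85+(v+.5)/3.3-.5)
print('tub',plane('top',T(249,224),.064))
```

```text
t 30.125 tcp [ 0.5429 -0.0751  0.1686] w 0.0343 F [ 0.691  -1.5259 -0.19  ] q [ 0.3336  0.2359 -0.456   2.1532  0.5617  0.5254  0.9722]
[[ 0.32    0.0687  0.9449]
 [-0.1369  0.9903 -0.0257]
 [-0.9375 -0.1211  0.3263]]
can mean abs diff 2.8861616161616164
cup mean abs diff 3.139917695473251
bottle mean abs diff 3.329954954954955
tub [ 0.7461 -0.0524  0.064 ]
```

View pics/topc23.png

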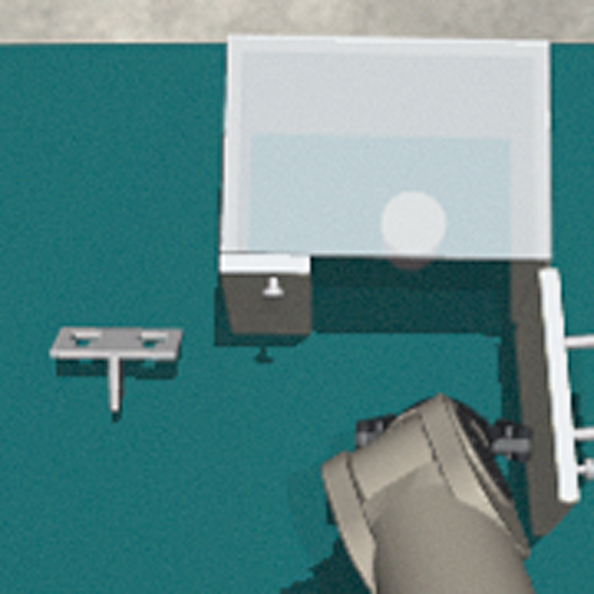

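View pics/side23.png

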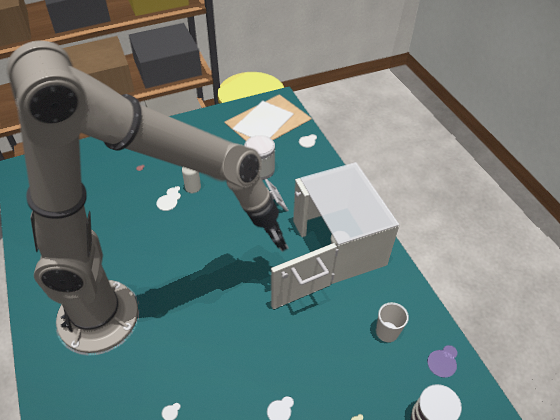

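Run:
```python
from push import *
print(rel([.53,.0,.18],toolR(1.25,-.1)));print(rel([.5,.02,.28],toolR(1.4,-.05)))
```

```text
(array([0.0659, 0.0242, 0.104 ]), array([-0.0232,  0.0719, -0.0144]))
(array([0.0096, 0.171 , 0.1215]), array([-0.1292,  0.0776, -0.0098]))
```

Emit:
apply_moves:
  series: "0 0 0 -.01 .02 0 .4;0 .02 .02 -.025 .045 -.005 .4;0 .06 .05 -.05 .07 -.01 .4;0 .1 .08 -.08 .078 -.01 .4;0 .14 .1 -.105 .078 -.01 .4;.01 .171 .12 -.129 .078 -.01 .4;.01 .171 .12 -.129 .078 -.01 .4;.01 .171 .12 -.129 .078 -.01 .4"

```text
clock: 31.22
tcp_pos: [0.4975, 0.0188, 0.2753]
orientation: [0.031, 1.404, -0.047]
contact_force: [-0.8, 0.4, -0.3]
grip_width: 0.0343
```

Run:
```python
from push import *
o,Rm=st(); print(o['qvel'])
s=grab_frame('side'); cv2.imwrite('pics/side24.png',s)
f=grab_frame('top'); cv2.imwrite('pics/top24.png',f)
```

```text
t 31.225 tcp [0.4975 0.0188 0.2753] w 0.0343 F [-0.8096  0.3604 -0.2759] q [ 0.3779  0.0915 -0.598   1.9974  0.1274  0.9128  1.2355]
[[ 0.1652  0.0516  0.9849]
 [-0.0145  0.9987 -0.0498]
 [-0.9861 -0.006   0.1658]]
[-0.0001  0.0048 -0.003   0.0081 -0.014   0.0051  0.0116]
```

View pics/top24.png

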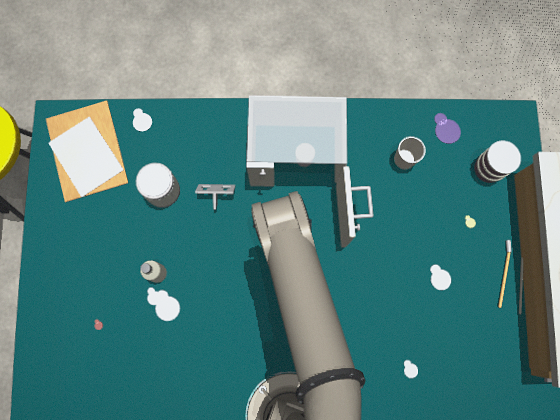

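View pics/side24.png

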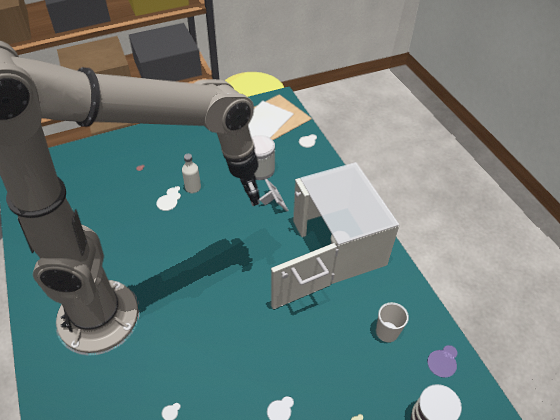

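```bash
python3 -c "
from bench import hand_in
print(hand_in())"
```

```text
the job is handed in; nothing more can be done
None
```

The job is done and handed in at about 31 s of the 70 s allowed. `hand_in` reports no verdict, so the points below are my own checks.

- **Bar:** I gripped it by the fin, lifted it 29 mm, pulled it straight off the studs and lowered it to the table beside the cupboard until the contact force rose. It did not move when released. It stands tilted on its lower edge and the tip of the fin, left of the cupboard and well away from the door.
- **Door:** I swung it by the bow handle to about 1.64 rad (94°), worked out from the tool's turn. It was unchanged in the last pictures.
- **Tub:** I pushed it along the table with half-open fingertips held low. In the last pictures it stands upright inside. Its centre measured x 0.746, y -0.052, so its front edge is about 40 mm behind the inner edge of the doorway.
- **Bystanders:** The paint can, cup and bottle look the same as in the first picture, with only small pixel differences (about 3 grey levels).
- **Arm:** It is clear of everything, with no contact force beyond noise. The highest contact force I saw was about 15 N, when pressing the bar onto the table.

Two things did not go as planned:

- **Door ajar early:** The door came slightly ajar when the bar was pulled off.
- **Retreat:** While backing away the arm swung towards the door, with the gripper passing close to it. The force reading stayed near zero and the door did not appear to move.

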